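# Wedge a drawer box into the assembly cradle

## Task

Set the drawer box on the bed of the assembly cradle, between the side strips and hard against the fence. Find by trying which of the three wedges fills the gap left between box and stop, seat it in the middle of the gap so that its shoulder is flush with the box rim, leave the other two wedges on the bench away from the cradle, and then turn the keeper bar over the wedge as far as it goes. Leave everything else on the bench where it is.

Things in the scene. Friction and masses are not known exactly. Their poses are not given: they have to be found in the camera images.
- drawer_box: open finger-jointed pine drawer box, 140 (own x) x 110 (y) x 70 mm tall, walls 10 mm, with one divider 10 mm thick, full height, at own x = 0, running along y (a good grip; clear space 55 mm either side). Origin: centre of the underside. About 0.35 kg
- wedge_thin: pine wedge, thinnest of three. Body 90 (own x) x 55 mm tall; flat top (shoulder) 45 mm thick along y, underside 26.7 mm: face at y = +14 mm vertical, face at -y sloping 1 in 3. On the shoulder a grip tab 36 (x) x 22 (y) x 50 mm tall; grip its upper half, as lower fingertips would land on the box rim. Origin: underside, below the tab's centre. 0.1-0.2 kg, stands upright
- wedge_mid: pine wedge, the middle one of three. Body 90 (own x) x 55 mm tall; flat top (shoulder) 50 mm thick along y, underside 31.7 mm: face at y = +14 mm vertical, face at -y sloping 1 in 3. On the shoulder a grip tab 36 (x) x 22 (y) x 50 mm tall; grip its upper half, as lower fingertips would land on the box rim. Origin: underside, below the tab's centre. 0.1-0.2 kg, stands upright
- wedge_thick: pine wedge, thickest of three. Body 90 (own x) x 55 mm tall; flat top (shoulder) 55 mm thick along y, underside 36.7 mm: face at y = +14 mm vertical, face at -y sloping 1 in 3. On the shoulder a grip tab 36 (x) x 22 (y) x 50 mm tall; grip its upper half, as lower fingertips would land on the box rim. Origin: underside, below the tab's centre. 0.1-0.2 kg, stands upright
- cradle: fixed wooden assembly cradle, own x and y level; origin on the bench under the bed. Bed: top of a 10 mm base board. In y order: fence, box, gap, stop block, backing (y = -100 to -125 mm, top 80 mm above the bench). Two low side strips (6 mm) on the bed, inner faces at x = -82 and +82 mm. Two spare stop blocks stand fixed on the base at about x = -137 mm, y = 15-115 mm, 80 mm high
- fence (a point): middle of the fence's upright face at bed level (cradle x = 0, y = +105 mm, z = 10 mm). The fence is 150 mm long in x, 70 mm above the bed; its face looks to cradle -y. The box stands on the bed with its 140 mm side along it; at home its centre is at cradle y = +50 mm, x = 0, its rim 80 mm above the bench
- gap (a point): point in the gap between box and stop: cradle x = 0, y = -30 mm, z = 80 mm (box rim level). With the box home its side is at y = -5 mm. The stop (70 mm long, top at z = 80 mm) slopes 1 in 3 like the wedges, gap wider at the top. The gap is 45, 50 or 55 mm wide at the top, as one of three stops is fitted; which is not told
- seat (a point): where the fitting wedge's origin comes to rest: cradle x = 0, y = -19 mm, z = 25 mm, its axes along the cradle's, vertical face to the box, slope to the stop, shoulder flush with box rim and stop top. A wedge one step too thick stops 15 mm higher, two steps 30 mm; a too thin one drops to the bed, 15 mm lower
- keeper (a joint): angle of the keeper, a flat wooden bar 16 mm wide that turns level about a pivot at cradle x = +35, y = -112.5 mm. 0: points to cradle +x, clear of the gap; grows anticlockwise from above; 1.57, its stop: points to cradle +y, over the wedge's end beside the tab. Reaches 106 mm; underside 90, top 102 mm above the bench. Under 1 N moves its peg; stays where left; starts at 0-0.4
- keeper_peg (a point): upright steel peg on the keeper, 16 mm across, 85 mm from the pivot, from 102 to 134 mm above the bench; this point lies on its axis 118 mm above the bench
- glue_bottle: white glue bottle with a green cap, 72 mm across, 200 mm tall; origin under its centre. Bystander, to be left alone
- sander: black hand-held sander on a round rubber pad 124 mm across, 135 mm tall; origin under its centre. Bystander, to be left alone
- offcut: plain pine offcut 110 x 45 x 28 mm; origin under its centre. Bystander, to be left alone
- sanding_block: cork sanding block 100 x 60 x 35 mm; origin under its centre. Bystander, to be left alone
- mallet: hammer lying on its side, handle along its own x. Bystander, to be left alone
- brush: glue brush lying on the bench, handle along its own x. Bystander, to be left alone
- try_square: try square, dark wooden stock 120 mm and steel blade 180 mm; origin under the stock. Bystander, to be left alone
Mind the look-alikes: they are no part of the job. Leave any orange look-alike of the drawer_box alone. Leave any blue look-alike of the wedge_thick alone.

How it is judged:
On the way, in this order (a step that is already met when the one before it is completed fails the run):
1. the drawer box lies on the bed hard against the fence (x of drawer_box in the frame of cradle between -0.02 and 0.02 m and y of drawer_box in the frame of cradle above 0.0472 m and z of drawer_box in the frame of cradle below 0.014 m and angle between the x axis of drawer_box and the x axis of cradle, either way round below 0.06 rad and angle between drawer_box's own z axis and vertical below 0.05 rad), for 0.2 s.
2. the wedge that fits is in the gap, shoulder flush with the box rim (all of step 1 and ((z of wedge_thin in the frame of cradle between 0.019 and 0.031 m and y of wedge_thin in the frame of cradle between -0.025 and -0.015 m and x of wedge_thin in the frame of cradle between -0.013 and 0.013 m and angle between wedge_thin's own z axis and vertical below 0.08 rad) or (z of wedge_mid in the frame of cradle between 0.019 and 0.031 m and y of wedge_mid in the frame of cradle between -0.025 and -0.015 m and x of wedge_mid in the frame of cradle between -0.013 and 0.013 m and angle between wedge_mid's own z axis and vertical below 0.08 rad) or (z of wedge_thick in the frame of cradle between 0.019 and 0.031 m and y of wedge_thick in the frame of cradle between -0.025 and -0.015 m and x of wedge_thick in the frame of cradle between -0.013 and 0.013 m and angle between wedge_thick's own z axis and vertical below 0.08 rad))), for 0.2 s.
3. the keeper is turned over the wedge to its stop (value of joint keeper above 1.45 rad and ((z of wedge_thin in the frame of cradle between 0.019 and 0.031 m and y of wedge_thin in the frame of cradle between -0.025 and -0.015 m and x of wedge_thin in the frame of cradle between -0.013 and 0.013 m and angle between wedge_thin's own z axis and vertical below 0.08 rad) or (z of wedge_mid in the frame of cradle between 0.019 and 0.031 m and y of wedge_mid in the frame of cradle between -0.025 and -0.015 m and x of wedge_mid in the frame of cradle between -0.013 and 0.013 m and angle between wedge_mid's own z axis and vertical below 0.08 rad) or (z of wedge_thick in the frame of cradle between 0.019 and 0.031 m and y of wedge_thick in the frame of cradle between -0.025 and -0.015 m and x of wedge_thick in the frame of cradle between -0.013 and 0.013 m and angle between wedge_thick's own z axis and vertical below 0.08 rad))), for 0.2 s.
At the end, for the whole second after the job is handed in: Box flat on the bed, square (0.06 rad), centred within 20 mm, under 2.8 mm from the fence; one wedge upright in the gap, centred within 13 mm, shoulder flush with the rim within 6 mm; other wedges over 100 mm away, low on the bench; keeper beyond 1.45 rad; all at rest (all of step 1 and ((z of wedge_thin in the frame of cradle between 0.019 and 0.031 m and y of wedge_thin in the frame of cradle between -0.025 and -0.015 m and x of wedge_thin in the frame of cradle between -0.013 and 0.013 m and angle between wedge_thin's own z axis and vertical below 0.08 rad and horizontal distance between each of wedge_mid, wedge_thick and gap above 0.1 m and height (world z) of each of wedge_mid, wedge_thick below 0.06 m and linear speed of each of wedge_mid, wedge_thick, wedge_thin below 0.02 m/s) or (z of wedge_mid in the frame of cradle between 0.019 and 0.031 m and y of wedge_mid in the frame of cradle between -0.025 and -0.015 m and x of wedge_mid in the frame of cradle between -0.013 and 0.013 m and angle between wedge_mid's own z axis and vertical below 0.08 rad and horizontal distance between each of wedge_thin, wedge_thick and gap above 0.1 m and height (world z) of each of wedge_thin, wedge_thick below 0.06 m and linear speed of each of wedge_thin, wedge_thick, wedge_mid below 0.02 m/s) or (z of wedge_thick in the frame of cradle between 0.019 and 0.031 m and y of wedge_thick in the frame of cradle between -0.025 and -0.015 m and x of wedge_thick in the frame of cradle between -0.013 and 0.013 m and angle between wedge_thick's own z axis and vertical below 0.08 rad and horizontal distance between each of wedge_thin, wedge_mid and gap above 0.1 m and height (world z) of each of wedge_thin, wedge_mid below 0.06 m and linear speed of each of wedge_thin, wedge_mid, wedge_thick below 0.02 m/s)) and value of joint keeper above 1.45 rad and linear speed of drawer_box below 0.02 m/s); the robot touches nothing.
It fails at once if a bystander is moved more than 40 mm (distance of any of glue_bottle, sander, offcut, sanding_block, mallet, brush, try_square from where it was at the start of the episode above 0.04 m).
It also fails if it takes over 72 s, if anything falls off the work surface, if the arm or the gripper's body presses on something with over 40 N, if the wrist force passes 120 N, or if a joint passes its speed limit or range.

## Robot

A 7-joint arm with a two-finger parallel gripper is mounted at the origin on the work surface. World frame = base frame: x ahead of the robot, y to its left, z up, the work surface at z = 0. Lengths are in m, angles in rad, forces in N, time in s.
With the tool pointing down it reaches from about 0.4 to 0.85 m from the base axis. Payload 10.4 kg.
Tool frame: the origin (TCP) lies midway between the tips of the shut fingers; the grasp point (between the pads) lies hold_point_z behind it (hold_point_z is the distance from the TCP to the grasp point, in m); z points along the fingers, y is the line along which they close (so a half turn about z gives the same grasp; the last joint's range is limited). The gripper opens to 87 mm and grips with 3 to 60 N. Pads are 19 mm wide; open, the fingers measure 117 mm over their backs; the gripper's body (75 mm by 190 mm) begins 51 mm behind the grasp point.
Start: joints at [1.246, 0.332, -0.065, 1.46, 0.022, 1.35, -0.088], TCP at [0.186, -0.597, 0.193] pointing down, gripper open.
Joint ranges: [-2.6, 2.6], [-0.5, 2.12], [-1.47, 1.34], [0.16, 2.42], [-1.27, 4.41], [0.06, 2.06], [-2.6, 2.6]. Speed limits (rad/s): [2.22, 2.22, 2.79, 2.79, 3.14, 3.14, 3.14].

## Interface

Orientations are given as a unit quaternion [x, y, z, w].
In Python, from bench import * gives the robot as it stands. The module is installed in compiled form; this text tells all that it offers.
- The arm moves only by the tool drive_tool, never from a script. Its argument "increments" is a list of rows, each a list of 6 numbers: the shift along the tool's x, y, z scaled (see below), then the turn, a rotation vector about the tool's x, y, z scaled (see below). In form: [[dx, dy, dz, rx, ry, rz], ...]. A call has exactly 5 rows; each row is the pose to reach, as a shift and turn from the pose commanded when the call began, along the tool's axes at that moment; what a row does not reach only later rows make up. The controller multiplies each number of a shift by 300 mm and each number of a turn by pi/4 rad. A row lasts 1/12 s, in which the tool goes at most 41.7 mm and 7.16 degrees, less where a joint would pass 70% of its speed; a pose out of reach is approached as far as the arm can. A call with a number of a shift or a turn outside -1 to 1 is refused whole. A call with a gripper value outside its range is refused whole. "claw" is the closure, from 0 (fully open) to 1 (shut), set as the call begins (left out, the last holds). The fingers move at their own pace and stop on an object; "force" is the grip in N (left out, the last holds). Time passes only in rows, so rows that repeat a pose let the fingers close, or fill a call up. It gives the time, the measured TCP pose, the force, the opening and the grip force at its end, in the units of the state.
- read_state(): the state, without advancing time (a new reading comes with each control period).
- camera(name): name is "scene" or "top" or "wrist"; returns the picture (400x640x3 uint8, blue, green, red); there is no depth.
- get_calibration(name): a dict with "K" (3x3 intrinsics, pixels), "position" and "rotation" of the camera in the world. Camera axes: x right, y down, z forward; pixel columns grow to the right and rows downward; lengths in m; the calibration is good to about 2 mm. A picture is of the moment at which its call begins: read the wrist's pose just before it. get_calibration takes no time and is no camera call; for the wrist camera it gives the pose at the moment of the call.
- close_job(): hands the job in; it is judged then, once.
The state is a dict: "time": time; "joint_positions": joint angles; "joint_vel": joint speeds; "joint_torque": joint torques, N m; "ee_pos": TCP position; "eef_rot": TCP orientation; "ft_force": force on the tool from outside, world axes, zero at the start; "torque": the same for the moment, N m; "width": finger opening in m; "grip_force": force on a finger pad.
Only numpy, scipy, OpenCV 4.12 (cv2) and the standard library are available. Lean on these libraries where they do the work, as an engineer would, in place of code of your own. Each camera call takes 0.05 s, during which the arm holds its last target. There are 200 camera calls.

## Working session

There is one attempt and no reset: what is moved stays moved. The work goes in short steps, Python scripts to look and compute and a tool call to move; the robot and the scene stay as the last step left them, time stands still between calls to the robot, and variables do not carry over. Pictures are saved under pics/ and viewed, at most 10 in all, crops included, and the job is handed in when it is done.

Besides the shell and the picture viewer there is one more tool, called after "Emit:" by a JSON object that holds its "api" and its "payload". drive_tool: Moves the arm, as the interface text tells. Its arguments: {"type":"object","properties":{"increments":{"type":"array","items":{"type":"array","items":{"type":"number"}}},"claw":{"type":"number"},"force":{"type":"number"}},"required":["increments"]}

```bash
mkdir -p pics
python3 - <<'E'
from bench import *
import cv2,numpy as np
s=read_state();print({k:np.round(v,3).tolist() for k,v in s.items()}, s.keys())
for n in("top","scene"):
    cv2.imwrite(f"pics/{n}0.png",camera(n));c=get_calibration(n);print(n,np.round(c["K"],1).tolist(),np.round(c["position"],3),np.round(c["rotation"],3).tolist())
E
```

```text
{'time': 0.0, 'joint_positions': [1.246, 0.333, -0.065, 1.461, 0.022, 1.35, -0.089], 'joint_vel': [0.002, -0.001, -0.0, 0.001, 0.001, 0.0, -0.001], 'joint_torque': [0.002, -62.324, 0.026, -38.99, -0.061, 0.04, 0.0], 'ee_pos': [0.186, -0.596, 0.192], 'eef_rot': [0.989, 0.15, -0.0, -0.001], 'ft_force': [0.204, 0.741, -0.516], 'torque': [0.056, 0.013, -0.004], 'grip_force': 0.0, 'width': 0.087} dict_keys(['time', 'joint_positions', 'joint_vel', 'joint_torque', 'ee_pos', 'eef_rot', 'ft_force', 'torque', 'grip_force', 'width'])
top [[383.6, 0.0, 319.7], [0.0, 383.6, 196.0], [0.0, 0.0, 1.0]] [0.366 0.011 1.371] [0.707, -0.703, 0.044, -0.052]
scene [[398.6, 0.0, 323.6], [0.0, 398.6, 195.2], [0.0, 0.0, 1.0]] [1.118 0.088 0.94 ] [0.633, 0.714, -0.219, -0.203]
```

View pics/top0.png

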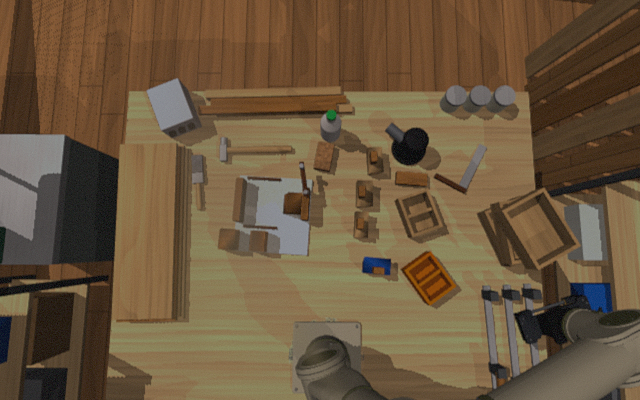

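View pics/scene0.png

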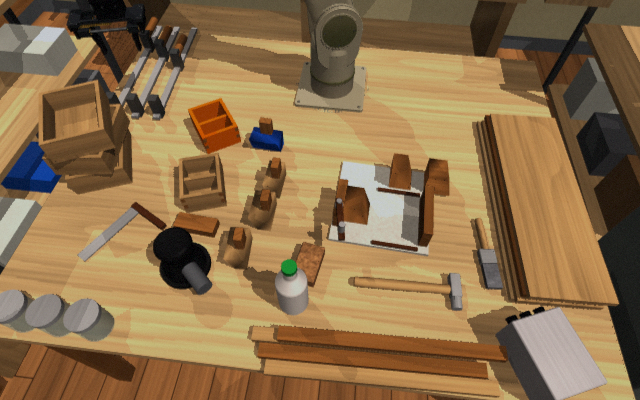

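```bash
cat > h.py <<'E'
import cv2,numpy as np
from bench import *
from scipy.spatial.transform import Rotation as R
def ray(n,uv,cal=None):
    c=cal or get_calibration(n);K=np.array(c["K"]);q=np.array(c["rotation"])
    M=R.from_quat(q).as_matrix() if q.size==4 else q
    return np.array(c["position"]),M@np.linalg.inv(K)@[uv[0],uv[1],1]
def px(n,uv,z,cal=None):
    p,d=ray(n,uv,cal);return p+d*(z-p[2])/d[2]
def proj(n,P,cal=None):
    c=cal or get_calibration(n);M=R.from_quat(c["rotation"]).as_matrix()
    v=np.array(c["K"])@(M.T@(np.array(P)-c["position"]));return v[:2]/v[2]
E
python3 - <<'E'
from h import *
im=cv2.imread("pics/top0.png")
cv2.imwrite("pics/crop1.png",cv2.resize(im[130:310,215:465],None,fx=3.2,fy=3.2,interpolation=cv2.INTER_CUBIC))
hsv=cv2.cvtColor(im,cv2.COLOR_BGR2HSV)
m=((hsv[...,1]<40)&(hsv[...,2]>110)).astype(np.uint8)
m[:170]=0;m[262:]=0;m[:,:225]=0;m[:,320:]=0
n,l,st,c=cv2.connectedComponentsWithStats(m)
i=1+np.argmax(st[1:,4]);print(st[i])
pts=np.argwhere(l==i)[:,::-1].astype(np.float32)
b=cv2.boxPoints(cv2.minAreaRect(pts))
for p in b: print(p,px("top",p,.01).round(4))
print("keep",(px("top",(305,190),.1)).round(3))
E
```

```text
[ 235  176   74   79 2879]
[233.80002 251.4    ] [0.3519 0.3277 0.01  ]
[237.24539 175.60205] [0.6232 0.3252 0.01  ]
[310.6392  178.93814] [0.6122 0.0596 0.01  ]
[307.19382 254.73608] [0.342  0.0691 0.01  ]
keep [0.558 0.075 0.1  ]
```

View pics/crop1.png

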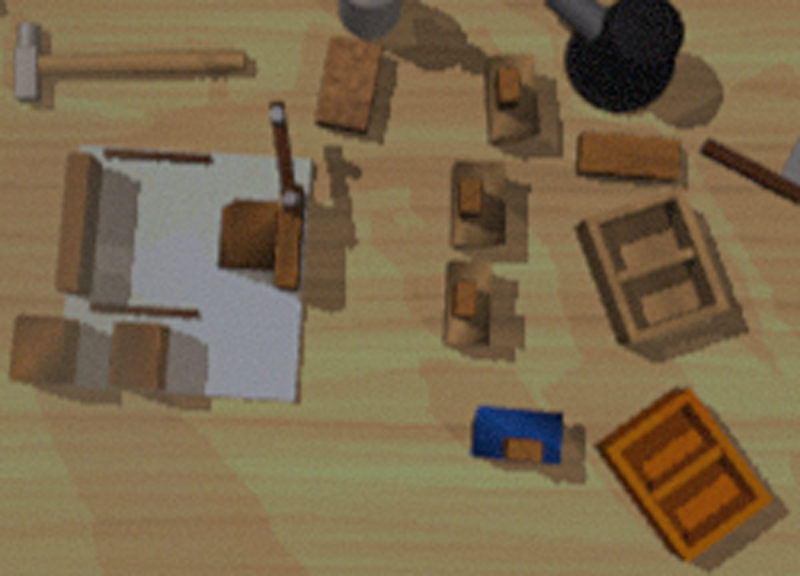

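Run:
```python
from h import *
def P(x,y,z): return px("top",(215+x/3.2,130+y/3.2),z)
def dump(n,pts,z):
    w=np.array([P(*p,z) for p in pts]);print(n,w[:,:2].round(3).tolist(),"mid",w.mean(0)[:2].round(4),"len",np.linalg.norm(np.diff(w,axis=0),axis=1).round(3),"ang",[round(float(np.degrees(np.arctan2(d[1],d[0]))),1) for d in np.diff(w,axis=0)])
dump("box",[(577,222),(682,190),(733,318),(630,345)],.07)
dump("div",[(624,274),(692,251)],.07)
dump("strip1",[(212,160),(105,152)],.016)
dump("strip2",[(198,315),(92,307)],.016)
dump("fenceface",[(88,295),(102,160)],.08)
dump("stopedge",[(219,263),(223,204)],.08)
dump("keeper",[(290,198),(278,112)],.12)
dump("tabs A B C",[(508,85),(470,196),(465,299)],.105)
dump("Atop",[(487,58),(527,54),(537,140),(492,145)],.05)
dump("Btop",[(454,165),(502,162),(505,245),(455,248)],.05)
dump("Ctop",[(447,262),(488,262),(490,345),(445,345)],.05)
print(np.array(read_state()["ee_pos"]))
import bench;print([k for k in dir(bench) if not k.startswith('_')])
```

```text
box [[0.532, -0.232], [0.567, -0.345], [0.431, -0.394], [0.402, -0.285]] mid [ 0.4827 -0.3142] len [0.118 0.145 0.113] ang [-72.7, -160.1, 104.9]
div [[0.476, -0.281], [0.501, -0.354]] mid [ 0.4889 -0.3172] len [0.077] ang [-71.1]
strip1 [[0.607, 0.165], [0.615, 0.285]] mid [0.611  0.2251] len [0.121] ang [85.9]
strip2 [[0.433, 0.177], [0.441, 0.294]] mid [0.4372 0.2356] len [0.118] ang [86.0]
fenceface [[0.45, 0.286], [0.595, 0.275]] mid [0.5226 0.2805] len [0.145] ang [-4.0]
stopedge [[0.485, 0.148], [0.548, 0.145]] mid [0.5164 0.1464] len [0.063] ang [-2.8]
keeper [[0.549, 0.072], [0.639, 0.085]] mid [0.594  0.0785] len [0.091] ang [8.5]
tabs A B C [[0.673, -0.156], [0.554, -0.115], [0.447, -0.109]] mid [ 0.5578 -0.1267] len [0.125 0.107] ang [160.9, 176.8]
Atop [[0.716, -0.141], [0.721, -0.185], [0.624, -0.194], [0.619, -0.145]] mid [ 0.6701 -0.1661] len [0.044 0.097 0.05 ] ang [-83.9, -174.4, 96.7]
Btop [[0.596, -0.103], [0.6, -0.156], [0.509, -0.158], [0.505, -0.104]] mid [ 0.5526 -0.1302] len [0.052 0.091 0.054] ang [-86.1, -178.6, 93.8]
Ctop [[0.49, -0.095], [0.49, -0.139], [0.401, -0.141], [0.401, -0.092]] mid [ 0.4457 -0.1169] len [0.044 0.089 0.048] ang [-89.7, -179.2, 90.3]
[ 0.18560544 -0.59640019  0.19194231]
['PlanningError', 'camera', 'close_job', 'get_calibration', 'hold_point_z', 'read_state']
```

```bash
cat >> h.py <<'E'
def plan(*wps,start=None):
    """waypoints (x,y,z,theta_deg): print per-call row numbers"""
    s=read_state();p=np.array(s["ee_pos"]);r=R.from_quat(s["eef_rot"])
    if start is not None: p=np.array(start[:3]);r=down(start[3])
    print("at",p.round(4),"theta",round(float(np.degrees(np.arctan2(*r.as_matrix()[[1,0],0]))),2),"t",round(s["time"],2),"F",np.round(s["ft_force"],1),"w",round(s["width"],4),"g",round(s["grip_force"],1))
    for w in wps:
        t=np.array(w[:3]);rt=down(w[3])
        n=max(1,int(np.ceil(max(np.linalg.norm(t-p)/.205,np.degrees((r.inv()*rt).magnitude())/35.5)-1e-3)))
        rv=(r.inv()*rt).as_rotvec();p0,r0=p,r
        for i in range(1,n+1):
            q=p0+(t-p0)*i/n;rq=r0*R.from_rotvec(rv*i/n)
            print("  ",(r.inv().apply(q-p)/.3).round(3).tolist()+((r.inv()*rq).as_rotvec()/(np.pi/4)).round(3).tolist())
            p,r=q,rq
        print(" ->",w)
def down(th):
    a=np.radians(th)/2;return R.from_quat([np.cos(a),np.sin(a),0,0])
E
python3 - <<'E'
from h import *
import bench;print(bench.hold_point_z)
c=get_calibration("wrist");s=read_state();r=R.from_quat(s["eef_rot"])
print("cam in tool",r.inv().apply(c["position"]-np.array(s["ee_pos"])).round(3),(r.inv()*R.from_quat(c["rotation"])).as_matrix().round(2).tolist(),np.round(c["K"],0).tolist())
plan((.485,-.3155,.23,108.5))
E
```

```text
0.0187
cam in tool [ 0.066  0.    -0.192] [[-0.0, -0.97, -0.24], [1.0, -0.0, 0.0], [-0.0, -0.24, 0.97]] [[343.0, 0.0, 320.0], [0.0, 343.0, 200.0], [0.0, 0.0, 1.0]]
at [ 0.1856 -0.5964  0.1919] theta 17.29 t 0.1 F [-0.2 -0.7 -0.2] w 0.0868 g 0.0
   [0.41, -0.199, -0.042, -0.0, -0.0, -0.676]
   [0.455, 0.036, -0.042, -0.0, -0.0, -0.676]
   [0.374, 0.261, -0.042, -0.0, -0.0, -0.676]
 -> (0.485, -0.3155, 0.23, 108.5)
```

Drawer box candidates in the top view: plain pine with a divider at (420,215), the orange look-alike at (430,278), and the stacked large boxes at (530,235), which have no divider. I pick (420,215). Wedge candidates: (374,157), (362,191) and (360,223) are pine, and (378,266) is the blue look-alike.

Emit:
{"api": "drive_tool", "payload": {"increments": [[0.41,-0.199,-0.042,0,0,-0.676],[0.41,-0.199,-0.042,0,0,-0.676],[0.41,-0.199,-0.042,0,0,-0.676],[0.41,-0.199,-0.042,0,0,-0.676],[0.41,-0.199,-0.042,0,0,-0.676]], "claw": 0.5, "force": 20}}

```text
time: 0.52
ee_pos: [0.2899, -0.4997, 0.2057]
eef_rot: [0.912, 0.411, 0.001, 0.0]
ft_force: [-0.4, -0.5, -0.4]
width: 0.0617
grip_force: 0.0
```

Emit:
{"api": "drive_tool", "payload": {"increments": [[0.455,0.036,-0.042,0,0,-0.676],[0.455,0.036,-0.042,0,0,-0.676],[0.455,0.036,-0.042,0,0,-0.676],[0.455,0.036,-0.042,0,0,-0.676],[0.455,0.036,-0.042,0,0,-0.676]]}}

```text
time: 0.93
ee_pos: [0.3893, -0.4054, 0.2182]
eef_rot: [0.772, 0.636, 0.001, 0.0]
ft_force: [-0.8, 0.1, -0.6]
width: 0.0437
grip_force: 0.0
```

Emit:
{"api": "drive_tool", "payload": {"increments": [[0.374,0.261,-0.042,0,0,-0.676],[0.374,0.261,-0.042,0,0,-0.676],[0.374,0.261,-0.042,0,0,-0.676],[0.374,0.261,-0.042,0,0,-0.676],[0.374,0.261,-0.042,0,0,-0.676]]}}

```text
time: 1.35
ee_pos: [0.4883, -0.3112, 0.2306]
eef_rot: [0.578, 0.816, 0.001, 0.0]
ft_force: [-1.1, 0.7, -0.1]
width: 0.0435
grip_force: 0.0
```

Run:
```python
from h import *
plan((.485,-.3155,.03,108.5))
c=get_calibration("wrist");im=camera("wrist");cv2.imwrite("pics/w1.png",im)
print(c["position"],c["rotation"])
```

```text
at [ 0.4883 -0.3112  0.2306] theta 109.4 t 1.35 F [-1.1  0.7 -0.1] w 0.0435 g 0.0
   [-0.011, -0.016, 0.669, 0.002, -0.001, 0.02]
 -> (0.485, -0.3155, 0.03, 108.5)
[ 0.46657796 -0.24934518  0.4225708 ] [0.97843892 0.16685054 0.02169559 0.11978096]
```

View pics/w1.png

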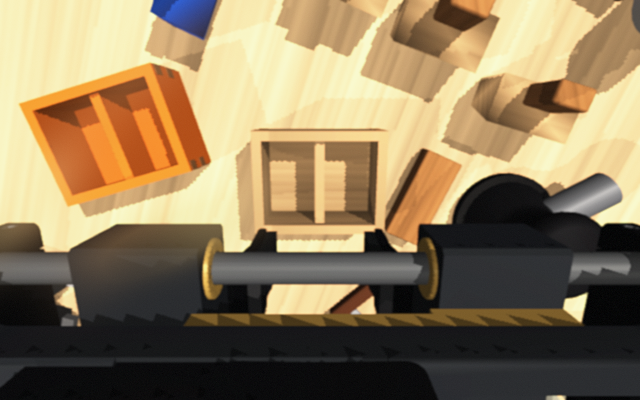

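Run:
```python
from h import *
w=[px("wrist",p,.07) for p in [(252,130),(387,130),(320,130),(319.5,228),(252,227),(386,227)]]
for a in w: print(a.round(4))
print(np.linalg.norm(w[0]-w[1]),np.linalg.norm(w[2]-w[3]),np.degrees(np.arctan2(*(w[0]-w[1])[[1,0]])),np.degrees(np.arctan2(*(w[2]-w[3])[[1,0]])),(w[2]+w[3])/2)
```

```text
[ 0.4058 -0.2875  0.07  ]
[ 0.5344 -0.243   0.07  ]
[ 0.4706 -0.2651  0.07  ]
[ 0.504  -0.3635  0.07  ]
[ 0.4347 -0.3862  0.07  ]
[ 0.5715 -0.3389  0.07  ]
0.1360712109886288 0.10388853177191461 -160.9384045988466 108.76677644490113 [ 0.48727092 -0.31428936  0.07      ]
```

Run:
```python
from h import *
plan((.4873,-.3143,.115,109.1),(.4873,-.3143,.028,109.1))
```

```text
at [ 0.4865 -0.3135  0.2302] theta 109.09 t 1.4 F [ 0.2 -0.5 -0.3] w 0.0437 g 0.0
   [-0.004, 0.001, 0.384, 0.001, -0.001, -0.0]
 -> (0.4873, -0.3143, 0.115, 109.1)
   [0.0, -0.0, 0.29, 0.0, 0.0, 0.0]
 -> (0.4873, -0.3143, 0.028, 109.1)
```

Emit:
{"api": "drive_tool", "payload": {"increments": [[-0.004,0.001,0.384,0,0,0],[-0.004,0.001,0.384,0,0,0],[-0.004,0.001,0.384,0,0,0],[-0.004,0.001,0.384,0,0,0],[-0.004,0.001,0.384,0,0,0]]}}

```text
time: 1.82
ee_pos: [0.4844, -0.3169, 0.1145]
eef_rot: [0.585, 0.811, -0.0, -0.002]
ft_force: [1.5, -0.0, 0.9]
width: 0.0432
grip_force: 0.0
```

Emit:
{"api": "drive_tool", "payload": {"increments": [[0,0,0.1,0,0,0],[0,0,0.2,0,0,0],[0,0,0.29,0,0,0],[0,0,0.29,0,0,0],[0,0,0.29,0,0,0]]}}

```text
time: 2.23
ee_pos: [0.4863, -0.3175, 0.03]
eef_rot: [0.584, 0.812, 0.0, 0.0]
ft_force: [0.1, -0.3, 0.7]
width: 0.0437
grip_force: 0.0
```

Emit:
{"api": "drive_tool", "payload": {"increments": [[0,0,0,0,0,0],[0,0,0,0,0,0],[0,0,0,0,0,0],[0,0,0,0,0,0],[0,0,0,0,0,0]], "claw": 1, "force": 30}}

```text
time: 2.65
ee_pos: [0.486, -0.3171, 0.0291]
eef_rot: [0.584, 0.812, -0.0, 0.001]
ft_force: [0.0, 0.7, 0.4]
width: 0.0179
grip_force: 0.0
```

Run:
```python
from h import *
plan((.487,-.314,.20,109.1),(.526,.20,.21,86))
```

```text
at [ 0.486  -0.3171  0.0291] theta 108.54 t 2.65 F [0.  0.7 0.4] w 0.0179 g 0.0
   [0.008, 0.007, -0.57, 0.001, 0.001, -0.012]
 -> (0.487, -0.314, 0.2, 109.1)
   [0.525, 0.228, -0.011, -0.0, -0.0, 0.171]
   [0.551, 0.155, -0.011, -0.0, -0.0, 0.171]
   [0.567, 0.08, -0.011, -0.0, -0.0, 0.171]
 -> (0.526, 0.2, 0.21, 86)
```

Emit:
{"api": "drive_tool", "payload": {"increments": [[0,0,0,0,0,0],[0,0,0,0,0,0],[0,0,0,0,0,0],[0,0,-0.05,0,0,0],[0,0,-0.1,0,0,0]]}}

```text
time: 3.07
ee_pos: [0.4838, -0.3161, 0.0568]
eef_rot: [0.584, 0.812, -0.0, -0.002]
ft_force: [-0.1, 0.4, -4.5]
width: 0.009
grip_force: 30.0
```

Emit:
{"api": "drive_tool", "payload": {"increments": [[0,0,-0.1,0,0,0],[0,0,-0.2,0,0,0],[0,0,-0.3,0,0,0],[0,0,-0.4,0,0,0],[0,0,-0.47,0,0,0]]}}

```text
time: 3.48
ee_pos: [0.4852, -0.3169, 0.2011]
eef_rot: [0.584, 0.812, -0.0, -0.0]
ft_force: [1.1, 0.3, -3.9]
width: 0.0087
grip_force: 30.0
```

Emit:
{"api": "drive_tool", "payload": {"increments": [[0.06,0.02,0,0,0,0.03],[0.16,0.07,0,0,0,0.06],[0.28,0.12,0,0,0,0.1],[0.4,0.17,0,0,0,0.14],[0.525,0.228,-0.011,0,0,0.171]]}}

```text
time: 3.9
ee_pos: [0.4985, -0.1447, 0.2009]
eef_rot: [0.638, 0.77, -0.001, -0.002]
ft_force: [1.1, 0.8, -3.2]
width: 0.0087
grip_force: 30.0
```

Emit:
{"api": "drive_tool", "payload": {"increments": [[0.11,0.03,0,0,0,0.03],[0.22,0.06,0,0,0,0.06],[0.33,0.09,0,0,0,0.1],[0.44,0.12,0,0,0,0.14],[0.551,0.155,-0.011,0,0,0.171]]}}

```text
time: 4.32
ee_pos: [0.5133, 0.0262, 0.2044]
eef_rot: [0.688, 0.726, -0.001, -0.001]
ft_force: [0.0, 0.4, -4.2]
width: 0.0087
grip_force: 30.0
```

Emit:
{"api": "drive_tool", "payload": {"increments": [[0.13,0.02,0,0,0,0.04],[0.26,0.04,0,0,0,0.08],[0.38,0.05,0,0,0,0.12],[0.49,0.07,0,0,0,0.15],[0.567,0.08,-0.011,0,0,0.171]]}}

```text
time: 4.73
ee_pos: [0.528, 0.1993, 0.2076]
eef_rot: [0.734, 0.679, -0.001, -0.001]
ft_force: [0.8, -0.4, -5.9]
width: 0.0089
grip_force: 30.0
```

Run:
```python
from h import *
plan((.526,.228,.21,86))
c=get_calibration("wrist");im=camera("wrist");cv2.imwrite("pics/w2.png",im)
np.savez("w2",**c)
```

```text
at [0.528  0.1993 0.2076] theta 85.53 t 4.73 F [ 0.8 -0.4 -5.9] w 0.0089 g 30.0
   [0.095, -0.014, -0.008, -0.004, 0.001, -0.01]
 -> (0.526, 0.228, 0.21, 86)
```

View pics/w2.png

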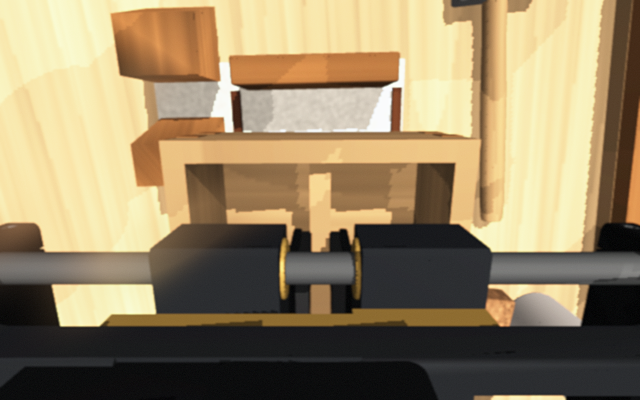

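Run:
```python
from h import *
c=dict(np.load("w2.npz"))
im=cv2.imread("pics/w2.png")
print(im[74:96,300].tolist())
for z in(.08,.01):
    a,b=px("wrist",(231,86),z,c),px("wrist",(400,82),z,c);print(z,a.round(4),b.round(4),((a+b)/2).round(4),np.linalg.norm(a-b).round(4),np.degrees(np.arctan2(*(b-a)[[1,0]])).round(2))
a,b=px("wrist",(241.5,115),.016,c),px("wrist",(392,115),.016,c);print("strips",a.round(4),b.round(4),np.linalg.norm(a-b),(a+b)/2)
```

```text
[[80, 147, 220], [80, 146, 219], [80, 146, 221], [79, 145, 218], [78, 142, 215], [76, 140, 213], [75, 139, 213], [73, 134, 205], [58, 109, 171], [41, 75, 119], [28, 50, 80], [22, 39, 63], [18, 36, 58], [25, 41, 62], [67, 82, 100], [136, 154, 168], [190, 206, 216], [201, 216, 224], [200, 214, 222], [196, 210, 220], [194, 209, 218], [192, 206, 215]]
0.08 [0.4566 0.2958 0.08  ] [0.6061 0.2874 0.08  ] [0.5314 0.2916 0.08  ] 0.1498 -3.22
0.01 [0.4396 0.3026 0.01  ] [0.6219 0.2923 0.01  ] [0.5308 0.2975 0.01  ] 0.1826 -3.22
strips [0.4482 0.2714 0.016 ] [0.6112 0.2586 0.016 ] 0.1634741738895568 [0.52969313 0.26497154 0.016     ]
```

Run:
```python
from h import *
plan((.526,.226,.21,86),(.526,.226,.06,86),(.526,.226,.042,86))
```

```text
at [0.5275 0.2038 0.2086] theta 85.72 t 4.78 F [-2.9  3.7 -3.5] w 0.0088 g 30.0
   [0.073, -0.01, -0.004, -0.003, -0.003, -0.006]
 -> (0.526, 0.226, 0.21, 86)
   [-0.0, -0.0, 0.5, 0.0, -0.0, -0.0]
 -> (0.526, 0.226, 0.06, 86)
   [0.0, -0.0, 0.06, 0.0, 0.0, 0.0]
 -> (0.526, 0.226, 0.042, 86)
```

Emit:
{"api": "drive_tool", "payload": {"increments": [[0.03,-0.005,0,0,0,0],[0.068,-0.01,0,0,0,-0.005],[0.068,-0.01,0.1,0,0,-0.005],[0.068,-0.01,0.2,0,0,-0.005],[0.068,-0.01,0.3,0,0,-0.005]]}}

```text
time: 5.2
ee_pos: [0.5281, 0.2162, 0.1177]
eef_rot: [0.733, 0.68, -0.0, 0.0]
ft_force: [0.3, -0.0, -4.6]
width: 0.0085
grip_force: 30.0
```

Emit:
{"api": "drive_tool", "payload": {"increments": [[0,0,0.08,0,0,0],[0,0,0.15,0,0,0],[0,0,0.2,0,0,0],[0,0,0.2,0,0,0],[0,0,0.2,0,0,0]]}}

```text
time: 5.62
ee_pos: [0.5276, 0.2162, 0.0585]
eef_rot: [0.733, 0.68, -0.001, -0.0]
ft_force: [0.1, 0.1, -3.3]
width: 0.0085
grip_force: 30.0
```

Run:
```python
from h import *
plan((.526,.226,.041,86))
```

```text
at [0.5276 0.2162 0.0585] theta 85.65 t 5.62 F [ 0.1  0.1 -3.3] w 0.0085 g 30.0
   [0.032, -0.008, 0.058, -0.002, 0.001, -0.008]
 -> (0.526, 0.226, 0.041, 86)
```

Emit:
{"api": "drive_tool", "payload": {"increments": [[0,-0.005,0.02,0,0,0],[0,-0.005,0.04,0,0,-0.005],[0,-0.005,0.055,0,0,-0.008],[0,-0.005,0.062,0,0,-0.008],[0,-0.005,0.062,0,0,-0.008]]}}

```text
time: 6.03
ee_pos: [0.5265, 0.217, 0.0401]
eef_rot: [0.731, 0.682, -0.0, -0.0]
ft_force: [-0.4, 1.1, -4.4]
width: 0.0084
grip_force: 30.0
```

Emit:
{"api": "drive_tool", "payload": {"increments": [[0.015,0,0,0,0,0],[0.03,0,0,0,0,0],[0.045,0,0,0,0,0],[0.06,0,0,0,0,0],[0.06,0,0,0,0,0]], "force": 20}}

```text
time: 6.45
ee_pos: [0.5278, 0.2368, 0.0408]
eef_rot: [0.731, 0.683, 0.0, -0.0]
ft_force: [-0.7, -1.1, -4.0]
width: 0.0093
grip_force: 20.0
```

Emit:
{"api": "drive_tool", "payload": {"increments": [[0.005,0,0,0,0,0],[0.01,0,0,0,0,0],[0.015,0,0,0,0,0],[0.02,0,0,0,0,0],[0.02,0,0,0,0,0]]}}

```text
time: 6.87
ee_pos: [0.5282, 0.2373, 0.0401]
eef_rot: [0.732, 0.681, -0.003, 0.002]
ft_force: [-3.3, -11.5, 1.2]
width: 0.0092
grip_force: 20.0
```

Emit:
{"api": "drive_tool", "payload": {"increments": [[0,0,0.005,0,0,0],[0,0,0.008,0,0,0],[0.004,0,0.008,0,0,0],[0.008,0,0.008,0,0,0],[0.008,0,0.008,0,0,0]]}}

```text
time: 7.28
ee_pos: [0.5284, 0.238, 0.0386]
eef_rot: [0.732, 0.681, -0.004, 0.002]
ft_force: [-10.1, -19.3, 16.0]
width: 0.0094
grip_force: 20.1
```

Emit:
{"api": "drive_tool", "payload": {"increments": [[0,0,0,0,0,0],[0,0,0,0,0,0],[0,0,0,0,0,0],[0,0,0,0,0,0],[0,0,0,0,0,0]], "claw": 0.5}}

```text
time: 7.7
ee_pos: [0.5286, 0.244, 0.0383]
eef_rot: [0.731, 0.682, 0.0, -0.0]
ft_force: [-0.2, -0.4, 0.1]
width: 0.0347
grip_force: 0.0
```

Emit:
{"api": "drive_tool", "payload": {"increments": [[0,0,-0.05,0,0,0],[0,0,-0.15,0,0,0],[0,0,-0.28,0,0,0],[0,0,-0.42,0,0,0],[0,0,-0.55,0,0,0]]}}

```text
time: 8.12
ee_pos: [0.5281, 0.2439, 0.2053]
eef_rot: [0.731, 0.683, 0.0, -0.0]
ft_force: [1.5, 0.1, 0.3]
width: 0.0431
grip_force: 0.0
```

Run:
```python
from h import *
plan((.527,.09,.26,86))
```

```text
at [0.5281 0.2439 0.2053] theta 86.09 t 8.12 F [1.5 0.1 0.3] w 0.0431 g 0.0
   [-0.512, 0.031, -0.183, 0.0, -0.001, 0.002]
 -> (0.527, 0.09, 0.26, 86)
```

Emit:
{"api": "drive_tool", "payload": {"increments": [[-0.1,0,-0.03,0,0,0],[-0.22,0.01,-0.06,0,0,0],[-0.35,0.02,-0.1,0,0,0],[-0.48,0.03,-0.14,0,0,0],[-0.6,0.03,-0.15,0,0,0]]}}

```text
time: 8.53
ee_pos: [0.5258, 0.0615, 0.2501]
eef_rot: [0.731, 0.682, 0.001, 0.001]
ft_force: [0.2, -0.2, 0.7]
width: 0.0434
grip_force: 0.0
```

Run:
```python
from h import *
plan((.527,.05,.26,86))
c=get_calibration("wrist");im=camera("wrist");cv2.imwrite("pics/w3.png",im)
np.savez("w3",**c)
```

```text
at [0.5258 0.0615 0.2501] theta 86.04 t 8.53 F [ 0.2 -0.2  0.7] w 0.0434 g 0.0
   [-0.038, 0.007, -0.033, 0.004, -0.0, 0.001]
 -> (0.527, 0.05, 0.26, 86)
```

View pics/w3.png

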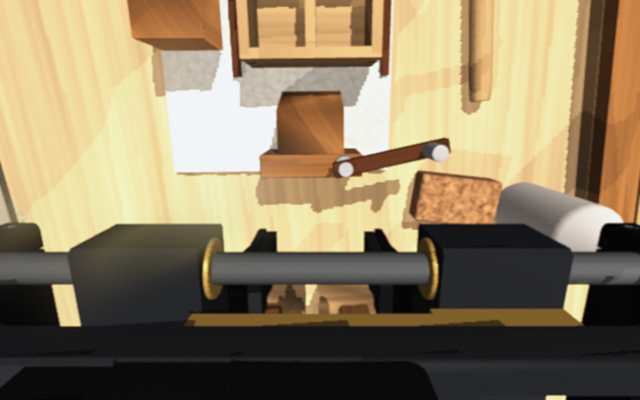

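Run:
```python
from h import *
c=dict(np.load("w3.npz"));im=cv2.imread("pics/w3.png")
print("col", [(v,int(im[v,295:325].mean())) for v in range(44,182,2)])
b=cv2.resize(im[40:190,220:460],None,fx=3.3,fy=3.3,interpolation=cv2.INTER_CUBIC)
b=np.clip(b.astype(float)*1.6,0,255).astype(np.uint8);cv2.imwrite("pics/w3c.png",b)
O=np.array([.5232,.190]);a=np.radians(-4);M=np.array([[np.cos(a),np.sin(a)],[-np.sin(a),np.cos(a)]])
for v in (56,60,64,68,92,96,120,124,128,132,148,152,156,160,164): print(v,[(M@(px("wrist",(310,v),z,c)[:2]-O)*1000).round(1).tolist() for z in(.08,.01)])
```

```text
col [(44, 150), (46, 165), (48, 188), (50, 187), (52, 187), (54, 187), (56, 186), (58, 103), (60, 58), (62, 58), (64, 52), (66, 74), (68, 167), (70, 176), (72, 171), (74, 169), (76, 169), (78, 167), (80, 160), (82, 158), (84, 160), (86, 162), (88, 163), (90, 145), (92, 52), (94, 50), (96, 86), (98, 97), (100, 101), (102, 102), (104, 101), (106, 99), (108, 97), (110, 96), (112, 97), (114, 99), (116, 101), (118, 102), (120, 104), (122, 105), (124, 106), (126, 106), (128, 107), (130, 107), (132, 106), (134, 105), (136, 104), (138, 102), (140, 100), (142, 97), (144, 94), (146, 92), (148, 90), (150, 87), (152, 85), (154, 96), (156, 131), (158, 127), (160, 127), (162, 125), (164, 117), (166, 119), (168, 122), (170, 123), (172, 125), (174, 131), (176, 121), (178, 136), (180, 145)]
56 [[2.8, -5.9], [1.2, 5.0]]
60 [[2.8, -9.6], [1.2, 0.6]]
64 [[2.8, -13.3], [1.1, -3.8]]
68 [[2.8, -17.0], [1.1, -8.2]]
92 [[2.6, -39.8], [0.9, -35.4]]
96 [[2.6, -43.6], [0.9, -40.0]]
120 [[2.4, -67.3], [0.7, -68.3]]
124 [[2.4, -71.3], [0.7, -73.1]]
128 [[2.4, -75.3], [0.6, -77.9]]
132 [[2.3, -79.4], [0.6, -82.7]]
148 [[2.2, -95.9], [0.5, -102.4]]
152 [[2.2, -100.0], [0.4, -107.4]]
156 [[2.2, -104.2], [0.4, -112.4]]
160 [[2.1, -108.5], [0.3, -117.4]]
164 [[2.1, -112.7], [0.3, -122.5]]
```

View pics/w3c.png

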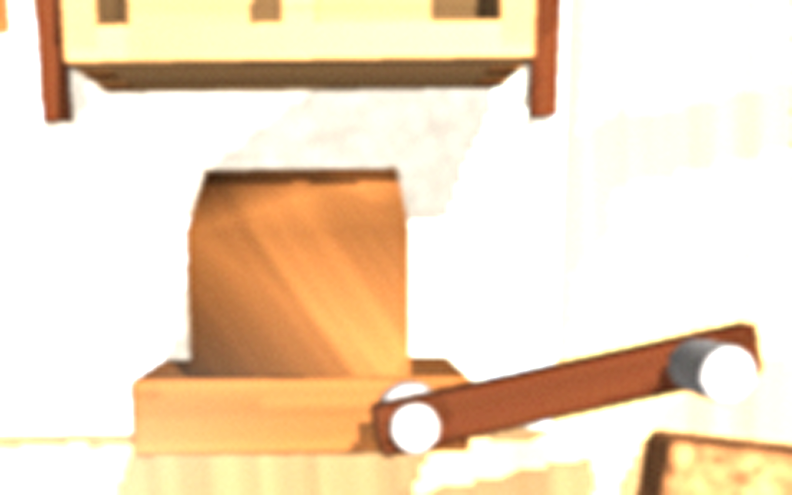

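Run:
```python
from h import *
plan((.555,-.20,.28,86))
```

```text
at [0.5261 0.0532 0.2497] theta 85.56 t 8.58 F [ 3.8 -6.3  0.1] w 0.0436 g 0.0
   [-0.417, 0.081, -0.049, 0.002, 0.002, -0.005]
   [-0.417, 0.079, -0.05, 0.002, 0.002, -0.005]
 -> (0.555, -0.2, 0.28, 86)
```

Emit:
{"api": "drive_tool", "payload": {"increments": [[-0.08,0.016,-0.05,0,0,0],[-0.17,0.03,-0.05,0,0,0],[-0.26,0.05,-0.05,0,0,0],[-0.34,0.07,-0.05,0,0,0],[-0.41,0.08,-0.05,0,0,0]]}}

```text
time: 9.0
ee_pos: [0.5409, -0.0628, 0.2631]
eef_rot: [0.731, 0.682, 0.0, 0.0]
ft_force: [0.2, -0.1, -0.0]
width: 0.0438
grip_force: 0.0
```

Emit:
{"api": "drive_tool", "payload": {"increments": [[-0.1,0.02,-0.05,0,0,0],[-0.2,0.04,-0.05,0,0,0],[-0.3,0.06,-0.05,0,0,0],[-0.4,0.08,-0.05,0,0,0],[-0.4,0.08,-0.05,0,0,0]]}}

```text
time: 9.42
ee_pos: [0.5556, -0.1896, 0.2771]
eef_rot: [0.734, 0.679, -0.001, 0.0]
ft_force: [-0.4, -0.8, -1.0]
width: 0.0434
grip_force: 0.0
```

Run:
```python
from h import *
plan((.555,-.2,.28,86))
c=get_calibration("wrist");im=camera("wrist");np.savez("w4",**c);cv2.imwrite("pics/w4raw.png",im)
cv2.imwrite("pics/w4.png",cv2.resize(im[10:220,120:520],None,fx=2,fy=2,interpolation=cv2.INTER_CUBIC))
```

```text
at [ 0.5556 -0.1896  0.2771] theta 85.59 t 9.42 F [-0.4 -0.8 -1. ] w 0.0434 g 0.0
   [-0.035, 0.001, -0.01, -0.001, 0.003, -0.009]
 -> (0.555, -0.2, 0.28, 86)
```

View pics/w4.png

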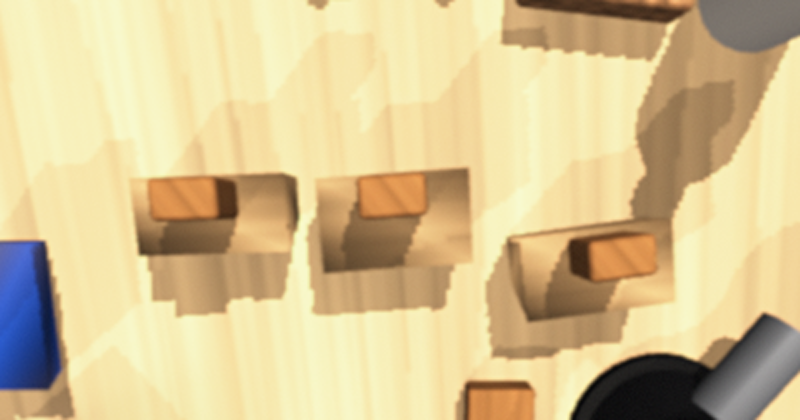

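Run:
```python
from h import *
c=dict(np.load("w4.npz"))
f=lambda p,z:px("wrist",(120+p[0]/2,10+p[1]/2),z,c)[:2]
W={"C":[(134,178),(284,174),(292,250),(140,254)],"B":[(317,180),(469,168),(472,262),(324,271)],"A":[(512,241),(671,218),(674,300),(530,319)]}
T={"C":[(148,180),(214,177),(217,218),(152,220)],"B":[(358,176),(425,172),(427,213),(361,217)],"A":[(585,238),(654,233),(657,274),(590,281)]}
for k in "ABC":
    w=np.array([f(p,.055) for p in W[k]]);t=np.array([f(p,.105) for p in T[k]])
    d=(w[1]-w[0])+(w[2]-w[3]);d/=np.linalg.norm(d);n=np.array([-d[1],d[0]])
    print(k,"yaw",np.degrees(np.arctan2(d[1],d[0])).round(1),"x",(w[1]-w[0])@d,"y",(w[0]-w[3])@n,(w[1]-w[2])@n,"tabc",t.mean(0).round(4),"tab->+y face",(((w[0]+w[1])/2-t.mean(0))@n).round(4),"tabsz",np.linalg.norm(t[1]-t[0]).round(3),np.linalg.norm(t[1]-t[2]).round(3))
```

```text
A yaw 3.4 x 0.09385048341427801 y 0.047914617566653335 0.048694693838401776 tabc [ 0.6749 -0.1571] tab->+y face 0.0127 tabsz 0.036 0.021
B yaw -0.6 x 0.0882621382727334 y 0.052386603580640415 0.05374523411441952 tabc [ 0.558  -0.1166] tab->+y face 0.0125 tabsz 0.034 0.02
C yaw -3.0 x 0.08709017699292 y 0.04338627157049359 0.04335374020420134 tabc [ 0.4504 -0.1103] tab->+y face 0.0134 tabsz 0.034 0.02
```

Run:
```python
from h import *
print("bottle",px("top",(331,116),.2),proj("top",(.675,-.157,.105)))
plan((.675,-.157,.22,3),(.675,-.157,.13,3),(.675,-.157,.078,3))
```

```text
bottle [ 0.78062547 -0.00990182  0.2       ] [374.01152348 155.8507941 ]
at [ 0.5559 -0.186   0.2773] theta 85.75 t 9.47 F [0.2 1.  0.4] w 0.0437 g 0.0
   [0.042, 0.13, 0.064, -0.0, 0.0, 0.613]
   [0.097, 0.095, 0.064, -0.0, 0.0, 0.613]
   [0.13, 0.04, 0.064, -0.0, 0.0, 0.613]
 -> (0.675, -0.157, 0.22, 3)
   [0.0, 0.0, 0.3, 0.0, 0.0, -0.0]
 -> (0.675, -0.157, 0.13, 3)
   [0.0, 0.0, 0.173, 0.0, 0.0, 0.0]
 -> (0.675, -0.157, 0.078, 3)
```

Emit:
{"api": "drive_tool", "payload": {"increments": [[0.01,0.03,0.02,0,0,0.12],[0.02,0.06,0.03,0,0,0.25],[0.03,0.09,0.045,0,0,0.38],[0.04,0.12,0.06,0,0,0.5],[0.042,0.13,0.064,0,0,0.613]]}}

```text
time: 9.88
ee_pos: [0.5969, -0.1702, 0.258]
eef_rot: [0.873, 0.487, 0.0, -0.001]
ft_force: [0.1, -0.6, 0.1]
width: 0.0435
grip_force: 0.0
```

Emit:
{"api": "drive_tool", "payload": {"increments": [[0.02,0.02,0.02,0,0,0.12],[0.04,0.04,0.03,0,0,0.25],[0.06,0.06,0.045,0,0,0.38],[0.08,0.08,0.06,0,0,0.5],[0.097,0.095,0.064,0,0,0.613]]}}

```text
time: 10.3
ee_pos: [0.636, -0.1608, 0.2389]
eef_rot: [0.964, 0.265, -0.0, -0.001]
ft_force: [0.1, 0.1, -1.0]
width: 0.0434
grip_force: 0.0
```

Emit:
{"api": "drive_tool", "payload": {"increments": [[0.03,0.01,0.02,0,0,0.12],[0.06,0.02,0.03,0,0,0.25],[0.09,0.03,0.045,0,0,0.38],[0.13,0.04,0.06,0,0,0.5],[0.13,0.04,0.064,0,0,0.613]]}}

```text
time: 10.72
ee_pos: [0.6763, -0.1498, 0.2191]
eef_rot: [1.0, 0.028, -0.0, -0.001]
ft_force: [-0.5, 1.3, -0.2]
width: 0.0432
grip_force: 0.0
```

Emit:
{"api": "drive_tool", "payload": {"increments": [[0,0,0,0,0,0],[0,0,0,0,0,0],[0,0,0,0,0,0],[0,0,0,0,0,0],[0,0,0,0,0,0]]}}

```text
time: 11.13
ee_pos: [0.6751, -0.153, 0.221]
eef_rot: [1.0, 0.029, 0.0, 0.0]
ft_force: [0.3, -0.3, 0.0]
width: 0.0433
grip_force: 0.0
```

Run:
```python
from h import *
plan((.675,-.157,.13,3),(.675,-.157,.078,3))
c=get_calibration("wrist");im=camera("wrist");np.savez("w5",**c);cv2.imwrite("pics/w5.png",im)
h=cv2.cvtColor(im,cv2.COLOR_BGR2HSV)
print("expected tab px",proj("wrist",(.675,-.157,.105),c))
# tab top: saturated orange-brown blob near expectation
m=((h[...,0]<18)&(h[...,1]>120)&(h[...,2]>120)).astype(np.uint8)
n,l,st,ce=cv2.connectedComponentsWithStats(m)
for i in range(1,n):
    if st[i,4]>150: print(st[i],ce[i].round(1),px("wrist",ce[i],.105,c).round(4))
```

```text
at [ 0.6751 -0.153   0.221 ] theta 3.37 t 11.13 F [ 0.3 -0.3  0. ] w 0.0433 g 0.0
   [-0.001, 0.013, 0.303, 0.0, -0.001, 0.008]
 -> (0.675, -0.157, 0.13, 3)
   [-0.0, 0.0, 0.173, -0.0, -0.0, -0.0]
 -> (0.675, -0.157, 0.078, 3)
expected tab px [324.30309092 189.76844614]
[ 142   99   68   98 4738] [172.5 147.4] [ 0.7057 -0.0195  0.105 ]
[  0 103  79  24 656] [ 42.4 118.4] [0.7243 0.0929 0.105 ]
[ 311  134   49   86 2824] [332.2 178.3] [ 0.6861 -0.1635  0.105 ]
[ 53 191  17  17 208] [ 62.  198.7] [0.6525 0.0846 0.105 ]
[  0 203  51  10 303] [ 23.4 207.2] [0.6422 0.1215 0.105 ]
[ 388  203  103   46 1544] [422.5 223.6] [ 0.6479 -0.2514  0.105 ]
[ 63 224  16  23 233] [ 70.  234.7] [0.6174 0.0814 0.105 ]
[278 229  43  23 575] [298.7 243.7] [ 0.6209 -0.1358  0.105 ]
[ 53 285  26  41 797] [ 66.  304.1] [0.5431 0.094  0.105 ]
[ 265  285   46   30 1026] [285.6 300.2] [ 0.5603 -0.1253  0.105 ]
```

Emit:
{"api": "drive_tool", "payload": {"increments": [[0,0.013,0.08,0,0,0],[0,0.013,0.18,0,0,0],[0,0.013,0.28,0,0,0],[0,0.013,0.38,0,0,0],[0,0.013,0.42,0,0,0]]}}

```text
time: 11.6
ee_pos: [0.673, -0.1567, 0.0901]
eef_rot: [1.0, 0.029, -0.003, -0.001]
ft_force: [-0.2, -0.3, -0.9]
width: 0.0439
grip_force: 0.0
```

Emit:
{"api": "drive_tool", "payload": {"increments": [[0,0,0.03,0,0,0],[0,0,0.057,0,0,0],[0,0,0.057,0,0,0],[0,0,0.057,0,0,0],[0,0,0.057,0,0,0]]}}

```text
time: 12.02
ee_pos: [0.6764, -0.1569, 0.0792]
eef_rot: [1.0, 0.029, 0.001, 0.0]
ft_force: [-1.1, -0.8, 0.2]
width: 0.0434
grip_force: 0.0
```

Emit:
{"api": "drive_tool", "payload": {"increments": [[0,0,0,0,0,0],[0,0,0,0,0,0],[0,0,0,0,0,0],[0,0,0,0,0,0],[0,0,0,0,0,0]], "claw": 1, "force": 30}}

```text
time: 12.43
ee_pos: [0.6754, -0.1568, 0.0776]
eef_rot: [1.0, 0.029, 0.0, 0.0]
ft_force: [-0.0, 0.4, -0.5]
width: 0.0183
grip_force: 0.0
```

Emit:
{"api": "drive_tool", "payload": {"increments": [[0,0,0,0,0,0],[0,0,-0.05,0,0,0],[0,0,-0.12,0,0,0],[0,0,-0.22,0,0,0],[0,0,-0.33,0,0,0]]}}

```text
time: 12.85
ee_pos: [0.6745, -0.1567, 0.1763]
eef_rot: [1.0, 0.029, -0.001, -0.0]
ft_force: [0.9, -1.3, 0.8]
width: 0.0005
grip_force: 0.0
```

Run:
```python
from h import *
O=np.array([.5255,.1881]);a=np.radians(-4);X=np.array([np.cos(a),np.sin(a)]);Y=np.array([-np.sin(a),np.cos(a)])
g=O-.019*Y;print("seat",g)
plan((.675,-.157,.25,3),(*g,.25,-4))
c=get_calibration("wrist");im=camera("wrist");np.savez("w6",**c);cv2.imwrite("pics/w6.png",im)
```

```text
seat [0.52417463 0.16914628]
at [ 0.6745 -0.1567  0.1763] theta 3.3 t 12.85 F [ 0.9 -1.3  0.8] w 0.0005 g 0.0
   [0.001, 0.001, -0.246, -0.001, 0.003, 0.007]
 -> (0.675, -0.157, 0.25, 3)
   [-0.223, -0.556, -0.0, 0.0, -0.0, 0.078]
   [-0.256, -0.541, -0.0, 0.0, -0.0, 0.078]
 -> (np.float64(0.5241746269988616), np.float64(0.16914628304506332), 0.25, -4)
```

View pics/w6.png

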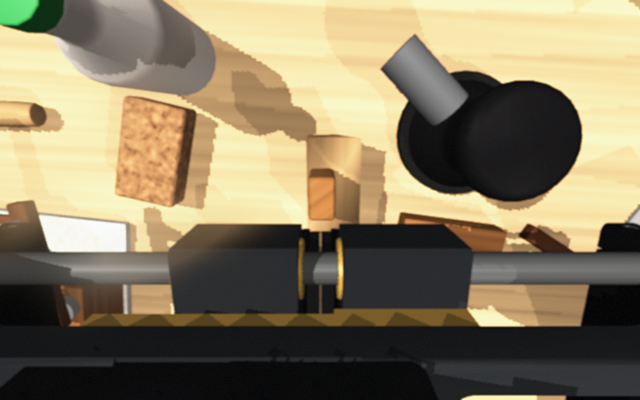

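Run:
```python
from h import *
c=dict(np.load("w6.npz"))
for p in [(308,170),(335,170),(308,219),(336,219)]: print("tab",px("wrist",p,.105,c).round(4))
for p in [(307,136),(361,136),(359,222)]: print("body",px("wrist",p,.055,c).round(4))
print(proj("wrist",(.675,-.157,.105),c),c["position"])
s=read_state();print(s["ee_pos"],get_calibration("wrist")["position"])
print(proj("wrist",s["ee_pos"]))
```

```text
tab [ 0.6987 -0.1459  0.105 ]
tab [ 0.6999 -0.1668  0.105 ]
tab [ 0.6591 -0.1479  0.105 ]
tab [ 0.6603 -0.1703  0.105 ]
body [ 0.7214 -0.1422  0.055 ]
body [ 0.7242 -0.1907  0.055 ]
body [ 0.6433 -0.1958  0.055 ]
[320.51803122 200.40377049] [ 0.74099957 -0.15288977  0.36811245]
[ 0.67768092 -0.15703993  0.18524626] [ 0.74217119 -0.15288151  0.37768193]
[320.10478226 230.68173418]
```

Run:
```python
from h import *
def tri(n1,p1,c1,n2,p2,c2):
    a,d=ray(n1,p1,c1);b,e=ray(n2,p2,c2);s=np.linalg.lstsq(np.c_[d,-e],b-a,rcond=None)[0]
    return ((a+s[0]*d+b+s[1]*e)/2).round(4),np.linalg.norm(a+s[0]*d-b-s[1]*e).round(4)
sc=cv2.imread("pics/scene0.png");now=camera("scene");w=camera("wrist");cv2.imwrite("pics/s1.png",now)
r=(slice(215,270),slice(215,262))
print("scene patch diff",cv2.absdiff(sc[r],now[r]).mean())
print("expected scene px of tab top",[proj("scene",(.675,-.157,z)).round(1) for z in(.055,.08,.105)])
c4,c6=dict(np.load("w4.npz")),dict(np.load("w6.npz"))
print(tri("wrist",(120+621/2,10+256/2),c4,"wrist",(321.5,197),c6))
print(tri("top",(373.75,156.6),None,"wrist",(120+621/2,10+256/2),c4))
v=cv2.resize(np.hstack([sc[150:275,205:295],now[150:275,205:295]]),None,fx=4.2,fy=4.2,interpolation=cv2.INTER_CUBIC);cv2.imwrite("pics/cmp.png",v)
plan((.675,-.157,.25,3))
```

```text
scene patch diff 17.579497098646033
expected scene px of tab top [array([241.9, 242.9]), array([240.3, 238.1]), array([238.6, 233. ])]
(array([ 0.6765, -0.1575,  0.0993]), np.float64(0.0004))
(array([ 0.6681, -0.1542,  0.1245]), np.float64(0.0017))
at [ 0.6771 -0.1569  0.1799] theta 3.29 t 13.0 F [ 0.5  0.4 -0.2] w 0.0001 g 0.0
   [-0.006, 0.0, -0.234, 0.002, -0.007, 0.006]
 -> (0.675, -0.157, 0.25, 3)
```

View pics/cmp.png

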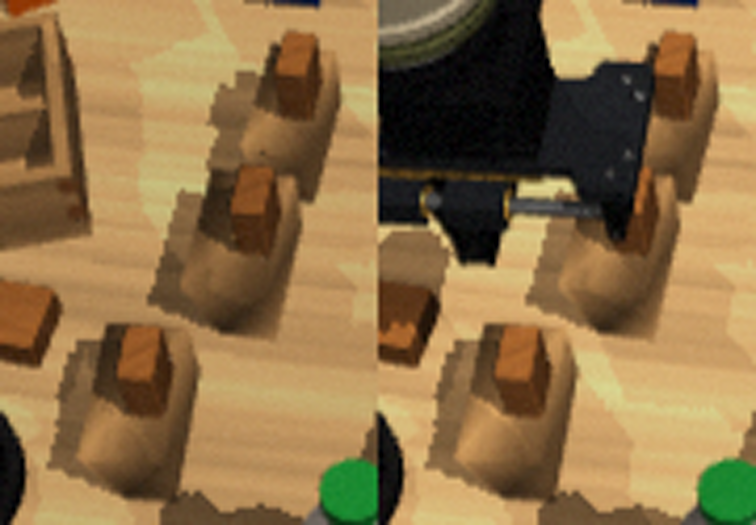

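Run:
```python
from h import *
im=cv2.imread("pics/s1.png").max(2)
s=read_state();print(np.round(s["ee_pos"],4),[proj("scene",np.array(s["ee_pos"])+[0,0,d]).round(1) for d in(0,.01,.02,.03)])
for v in range(194,220): print(v,[int(x) for x in im[v,218:244]])
```

```text
[ 0.6771 -0.1569  0.1799] [array([233. , 217.2]), array([232.2, 214.9]), array([231.4, 212.4]), array([230.5, 210. ])]
194 [20, 5, 11, 29, 31, 29, 29, 32, 30, 33, 29, 29, 29, 30, 30, 30, 32, 22, 39, 11, 154, 211, 218, 220, 217, 217]
195 [38, 15, 18, 30, 33, 27, 31, 34, 32, 33, 30, 26, 31, 30, 30, 24, 28, 67, 82, 33, 169, 213, 217, 217, 214, 216]
196 [68, 45, 30, 30, 29, 27, 30, 29, 35, 33, 32, 28, 30, 31, 31, 33, 25, 118, 85, 49, 187, 196, 196, 195, 196, 201]
197 [80, 75, 37, 28, 33, 31, 32, 30, 29, 32, 30, 32, 33, 34, 35, 31, 25, 146, 75, 55, 90, 94, 85, 82, 109, 117]
198 [76, 66, 31, 28, 30, 32, 29, 29, 35, 27, 30, 33, 33, 32, 33, 26, 26, 181, 97, 80, 81, 79, 80, 86, 84, 80]
199 [51, 27, 23, 27, 26, 32, 27, 25, 28, 27, 29, 32, 26, 28, 33, 31, 19, 162, 95, 83, 85, 84, 92, 94, 99, 98]
200 [23, 7, 13, 22, 20, 19, 18, 25, 25, 22, 15, 15, 22, 17, 20, 24, 16, 149, 80, 77, 96, 100, 79, 75, 84, 69]
201 [73, 16, 12, 20, 16, 18, 22, 18, 14, 19, 19, 22, 19, 16, 22, 20, 16, 131, 91, 150, 184, 181, 155, 151, 157, 132]
202 [152, 65, 10, 19, 17, 16, 16, 19, 23, 14, 16, 17, 18, 20, 19, 15, 15, 44,
[... 1483 characters left out ...]
 216, 218, 219, 148, 136]
215 [141, 139, 142, 210, 215, 215, 216, 218, 216, 219, 216, 217, 217, 219, 218, 217, 216, 217, 216, 216, 217, 217, 218, 217, 153, 141]
216 [128, 131, 131, 210, 217, 217, 218, 215, 217, 216, 217, 215, 216, 216, 217, 219, 217, 214, 215, 217, 218, 220, 218, 218, 155, 140]
217 [127, 122, 152, 210, 215, 214, 215, 218, 219, 217, 216, 218, 217, 215, 218, 217, 219, 216, 214, 217, 217, 215, 214, 206, 155, 144]
218 [121, 123, 202, 211, 212, 209, 213, 213, 213, 213, 215, 218, 216, 219, 216, 215, 218, 215, 217, 217, 217, 216, 216, 151, 137, 139]
219 [118, 126, 210, 213, 215, 212, 210, 208, 207, 208, 208, 211, 212, 210, 214, 213, 217, 216, 218, 215, 215, 218, 201, 143, 134, 131]
```

Run:
```python
from h import *
plan((.6755,-.157,.09,2),(.6755,-.157,.057,2))
```

```text
at [ 0.6771 -0.1569  0.1799] theta 3.29 t 13.0 F [ 0.5  0.4 -0.2] w 0.0001 g 0.0
   [-0.007, -0.0, 0.3, 0.002, -0.007, 0.029]
 -> (0.6755, -0.157, 0.09, 2)
   [-0.0, 0.0, 0.11, -0.0, -0.0, -0.0]
 -> (0.6755, -0.157, 0.057, 2)
```

Emit:
{"api": "drive_tool", "payload": {"increments": [[0,0,0,0,0,0],[0,0,0,0,0,0],[0,0,0,0,0,0],[0,0,0,0,0,0],[0,0,0,0,0,0]], "claw": 0.45}}

```text
time: 13.42
ee_pos: [0.675, -0.1568, 0.1756]
eef_rot: [1.0, 0.029, -0.001, -0.0]
ft_force: [-0.4, 0.0, -0.1]
width: 0.026
grip_force: 0.0
```

Emit:
{"api": "drive_tool", "payload": {"increments": [[-0.003,0,0,0,0,0],[-0.003,0,0.07,0,0,0],[-0.003,0,0.15,0,0,0.02],[-0.003,0,0.23,0,0,0.02],[-0.003,0,0.29,0,0,0.02]]}}

```text
time: 13.83
ee_pos: [0.6736, -0.1568, 0.0873]
eef_rot: [1.0, 0.021, -0.001, -0.0]
ft_force: [-0.4, -0.7, 0.5]
width: 0.0471
grip_force: 0.0
```

Emit:
{"api": "drive_tool", "payload": {"increments": [[0,0,0.03,0,0,0],[0,0,0.06,0,0,0],[0,0,0.09,0,0,0],[0,0,0.11,0,0,0],[0,0,0.11,0,0,0]]}}

```text
time: 14.25
ee_pos: [0.6741, -0.1568, 0.0555]
eef_rot: [1.0, 0.021, -0.0, -0.0]
ft_force: [0.2, -0.1, 0.1]
width: 0.0478
grip_force: 0.0
```

Emit:
{"api": "drive_tool", "payload": {"increments": [[0,0,0,0,0,0],[0,0,0,0,0,0],[0,0,0,0,0,0],[0,0,0,0,0,0],[0,0,0,0,0,0]], "claw": 1, "force": 30}}

```text
time: 14.67
ee_pos: [0.6747, -0.1569, 0.0569]
eef_rot: [1.0, 0.021, 0.0, 0.0]
ft_force: [0.4, -0.7, 0.0]
width: 0.022
grip_force: 0.4
```

Emit:
{"api": "drive_tool", "payload": {"increments": [[0,0,0,0,0,0],[0,0,0,0,0,0],[0,0,0,0,0,0],[0,0,0,0,0,0],[0,0,0,0,0,0]]}}

```text
time: 15.08
ee_pos: [0.6747, -0.1569, 0.0569]
eef_rot: [1.0, 0.021, 0.0, 0.0]
ft_force: [-0.5, -0.5, 5.0]
width: 0.0218
grip_force: 29.9
```

Emit:
{"api": "drive_tool", "payload": {"increments": [[0,0,-0.04,0,0,0],[0,0,-0.12,0,0,0],[0,0,-0.24,0,0,0],[0,0,-0.36,0,0,0],[0,0,-0.48,0,0,0]]}}

```text
time: 15.5
ee_pos: [0.6739, -0.1566, 0.2023]
eef_rot: [1.0, 0.021, -0.0, -0.0]
ft_force: [0.4, -0.5, -0.9]
width: 0.0219
grip_force: 29.9
```

Run:
```python
from h import *
plan((.524,.166,.21,-4),(.524,.166,.14,-4),(.524,.166,.112,-4))
```

```text
at [ 0.6739 -0.1566  0.2023] theta 2.41 t 15.5 F [ 0.4 -0.5 -0.9] w 0.0219 g 29.9
   [-0.227, -0.548, -0.012, -0.0, 0.0, 0.071]
   [-0.257, -0.534, -0.013, -0.0, 0.0, 0.071]
 -> (0.524, 0.166, 0.21, -4)
   [0.0, 0.0, 0.233, 0.0, -0.0, -0.0]
 -> (0.524, 0.166, 0.14, -4)
   [-0.0, 0.0, 0.093, -0.0, -0.0, 0.0]
 -> (0.524, 0.166, 0.112, -4)
```

Emit:
{"api": "drive_tool", "payload": {"increments": [[-0.03,-0.07,-0.01,0,0,0.01],[-0.08,-0.18,-0.01,0,0,0.02],[-0.13,-0.3,-0.012,0,0,0.04],[-0.18,-0.42,-0.012,0,0,0.06],[-0.227,-0.548,-0.012,0,0,0.071]]}}

```text
time: 15.92
ee_pos: [0.5982, 0.0055, 0.2045]
eef_rot: [1.0, -0.008, -0.0, 0.0]
ft_force: [0.7, 1.1, -1.4]
width: 0.0218
grip_force: 29.9
```

Emit:
{"api": "drive_tool", "payload": {"increments": [[-0.06,-0.12,-0.01,0,0,0.02],[-0.12,-0.24,-0.01,0,0,0.04],[-0.17,-0.36,-0.012,0,0,0.06],[-0.22,-0.46,-0.012,0,0,0.071],[-0.257,-0.534,-0.013,0,0,0.071]]}}

```text
time: 16.33
ee_pos: [0.5226, 0.1693, 0.2086]
eef_rot: [0.999, -0.033, 0.0, -0.0]
ft_force: [0.7, -0.4, -2.1]
width: 0.0221
grip_force: 29.9
```

Emit:
{"api": "drive_tool", "payload": {"increments": [[0,0,0,0,0,0],[0,0,0,0,0,0],[0,0,0,0,0,0],[0,0,0,0,0,0],[0,0,0,0,0,0]]}}

```text
time: 16.75
ee_pos: [0.5251, 0.1645, 0.2079]
eef_rot: [0.999, -0.036, -0.0, 0.0]
ft_force: [-0.3, -0.2, -0.8]
width: 0.0217
grip_force: 29.9
```

Run:
```python
from h import *
plan((.524,.166,.14,-4),(.524,.166,.112,-4))
```

```text
at [0.5251 0.1645 0.2079] theta -4.11 t 16.75 F [-0.3 -0.2 -0.8] w 0.0217 g 29.9
   [-0.004, -0.005, 0.226, 0.0, 0.0, -0.002]
 -> (0.524, 0.166, 0.14, -4)
   [0.0, 0.0, 0.093, -0.0, 0.0, 0.0]
 -> (0.524, 0.166, 0.112, -4)
```

Emit:
{"api": "drive_tool", "payload": {"increments": [[0,0.007,0.05,0,0,0],[0,0.007,0.11,0,0,0],[0,0.007,0.17,0,0,0],[0,0.007,0.22,0,0,0],[0,0.007,0.226,0,0,0]]}}

```text
time: 17.17
ee_pos: [0.5233, 0.1622, 0.1373]
eef_rot: [0.999, -0.036, -0.002, 0.001]
ft_force: [-0.9, 0.2, -2.2]
width: 0.0219
grip_force: 29.9
```

Emit:
{"api": "drive_tool", "payload": {"increments": [[0,0,0.02,0,0,0],[0,0,0.04,0,0,0],[0,0,0.06,0,0,0],[0,0,0.08,0,0,0],[0,0,0.09,0,0,0]]}}

```text
time: 17.58
ee_pos: [0.5244, 0.1636, 0.1125]
eef_rot: [0.999, -0.035, -0.0, 0.0]
ft_force: [0.7, 0.3, -0.9]
width: 0.022
grip_force: 29.9
```

Emit:
{"api": "drive_tool", "payload": {"increments": [[0,0,0.01,0,0,0],[0,0,0.02,0,0,0],[0,0,0.03,0,0,0],[0,0,0.04,0,0,0],[0,0,0.04,0,0,0]]}}

```text
time: 18.0
ee_pos: [0.5243, 0.1636, 0.1005]
eef_rot: [0.999, -0.035, -0.0, 0.0]
ft_force: [0.0, -0.6, -1.5]
width: 0.0216
grip_force: 29.9
```

Emit:
{"api": "drive_tool", "payload": {"increments": [[0,-0.004,0.008,0,0,0],[0,-0.008,0.016,0,0,0],[0,-0.01,0.024,0,0,0],[0,-0.012,0.032,0,0,0],[0,-0.012,0.035,0,0,0]]}}

```text
time: 18.42
ee_pos: [0.5246, 0.1674, 0.0902]
eef_rot: [0.999, -0.035, -0.0, 0.0]
ft_force: [-0.5, 0.9, -0.4]
width: 0.0218
grip_force: 29.9
```

Emit:
{"api": "drive_tool", "payload": {"increments": [[0,-0.002,0.006,0,0,0],[0,-0.004,0.012,0,0,0],[0,-0.005,0.016,0,0,0],[0,-0.006,0.018,0,0,0],[0,-0.006,0.018,0,0,0]]}}

```text
time: 18.83
ee_pos: [0.5249, 0.169, 0.0851]
eef_rot: [0.999, -0.035, -0.0, 0.0]
ft_force: [-0.1, -0.8, -1.7]
width: 0.0218
grip_force: 29.9
```

Emit:
{"api": "drive_tool", "payload": {"increments": [[0,0,0.004,0,0,0],[0,0,0.008,0,0,0],[0,0,0.012,0,0,0],[0,0,0.014,0,0,0],[0,0,0.014,0,0,0]]}}

```text
time: 19.25
ee_pos: [0.5253, 0.1688, 0.082]
eef_rot: [0.999, -0.035, 0.0, 0.0]
ft_force: [-2.8, -3.1, 8.4]
width: 0.0215
grip_force: 29.9
```

Emit:
{"api": "drive_tool", "payload": {"increments": [[0,0,0.004,0,0,0],[0,0,0.007,0,0,0],[0,0,0.01,0,0,0],[0,0,0.01,0,0,0],[0,0,0.01,0,0,0]]}}

```text
time: 19.67
ee_pos: [0.5257, 0.1687, 0.0815]
eef_rot: [0.999, -0.035, 0.001, 0.001]
ft_force: [-13.0, -7.9, 33.2]
width: 0.0217
grip_force: 30.0
```

Emit:
{"api": "drive_tool", "payload": {"increments": [[0,0,-0.006,0,0,0],[0,0,-0.006,0,0,0],[0,0,-0.006,0,0,0],[0,0,-0.006,0,0,0],[0,0,-0.006,0,0,0]], "claw": 0.5}}

```text
time: 20.08
ee_pos: [0.5247, 0.1692, 0.0794]
eef_rot: [0.999, -0.035, -0.0, 0.0]
ft_force: [0.5, -0.1, -0.5]
width: 0.0417
grip_force: 0.0
```

Emit:
{"api": "drive_tool", "payload": {"increments": [[0,0,-0.05,0,0,0],[0,0,-0.12,0,0,0],[0,0,-0.22,0,0,0],[0,0,-0.35,0,0,0],[0,0,-0.48,0,0,0]]}}

```text
time: 20.5
ee_pos: [0.5242, 0.169, 0.2246]
eef_rot: [0.999, -0.035, -0.001, 0.0]
ft_force: [0.9, 0.3, -0.5]
width: 0.0436
grip_force: 0.0
```

Emit:
{"api": "drive_tool", "payload": {"increments": [[0.02,0.08,0,0,0,0],[0.05,0.2,0,0,0,0],[0.08,0.32,0,0,0,0],[0.1,0.44,0,0,0,0],[0.1,0.5,0,0,0,0]], "claw": 1}}

```text
time: 20.92
ee_pos: [0.5448, 0.012, 0.2233]
eef_rot: [0.999, -0.037, -0.0, 0.001]
ft_force: [0.4, -0.3, -0.4]
width: 0.0178
grip_force: 0.0
```

Run:
```python
from h import *
plan()
t=camera("top");cv2.imwrite("pics/t2.png",t);s=camera("scene");cv2.imwrite("pics/s2.png",s)
c=get_calibration("wrist");im=camera("wrist");np.savez("w7",**c);cv2.imwrite("pics/w7.png",im)
O=np.array([.5255,.1881]);a=np.radians(-4);X=np.array([np.cos(a),np.sin(a)]);Y=np.array([-np.sin(a),np.cos(a)])
P=lambda x,y,z:[*(O+x*X+y*Y),z]
import math
for n,cc in(("scene",None),("top",None),("wrist",c)):
    print(n,"tabtop",proj(n,P(0,-.019,.13),cc).round(1),"peg",[proj(n,P(.035+.085*math.cos(q),-.1125+.085*math.sin(q),.134),cc).round(1).tolist() for q in(0,.1,.2,.3,.4)],"pivot",proj(n,P(.035,-.1125,.11),cc).round(1))
c3=dict(np.load("w3.npz"));
for p in [(220+728/3.3,40+370/3.3)]: 
    w=px("wrist",p,.134,c3)[:2];print("peg from w3",w.round(4),((w-O)@X).round(4),((w-O)@Y).round(4))
p=px("wrist",(220+415/3.3,40+427/3.3),.11,c3)[:2];print("pivot",p,((p-O)@X).round(4),((p-O)@Y).round(4))
```

```text
at [0.5448 0.012  0.2233] theta -4.28 t 20.92 F [ 0.4 -0.3 -0.4] w 0.0178 g 0.0
scene tabtop [379.1 189.7] peg [[334.2, 223.2], [337.8, 223.7], [341.4, 223.8], [345.0, 223.6], [348.6, 223.1]] pivot [339.6 199.6]
top tabtop [275.6 198.8] peg [[307.0, 164.7], [304.4, 164.6], [301.9, 164.8], [299.3, 165.2], [296.8, 165.9]] pivot [305.3 191.2]
wrist tabtop [143.8 230.7] peg [[240.9, 85.7], [230.0, 86.3], [219.4, 88.1], [209.1, 91.0], [199.3, 94.9]] pivot [252.6 186.2]
peg from w3 [0.6369 0.0873] 0.1182 -0.0928
pivot [0.55292691 0.07380359] 0.0353 -0.1121
```

```bash
cat > k.py <<'E'
from h import *
O=np.array([.5255,.1881]);a=np.radians(-4);X=np.array([np.cos(a),np.sin(a)]);Y=np.array([-np.sin(a),np.cos(a)])
def K(q,d,z):
    x=.035+.085*np.cos(q)+d*np.sin(q);y=-.1125+.085*np.sin(q)-d*np.cos(q)
    return (*(O+x*X+y*Y).round(4),z,round(-4+np.degrees(q),1))
E
python3 - <<'E'
from k import *
plan(K(.233,.042,.21),K(.233,.042,.080),K(.233,.018,.080),*[K(q,.018,.08) for q in(.5,.8,1.1,1.35,1.5,1.57)])
E
```

```text
at [0.5444 0.0157 0.2235] theta -4.18 t 21.07 F [-0.6  1.2  0.5] w 0.0064 g 0.0
   [0.322, -0.124, 0.045, 0.0, 0.001, -0.3]
 -> (np.float64(0.6433), np.float64(0.0458), 0.21, np.float64(9.3))
   [-0.0, 0.0, 0.433, -0.0, -0.0, 0.0]
 -> (np.float64(0.6433), np.float64(0.0458), 0.08, np.float64(9.3))
   [-0.0, -0.08, -0.0, 0.0, 0.0, 0.0]
 -> (np.float64(0.6394), np.float64(0.0695), 0.08, np.float64(9.3))
   [0.005, -0.077, 0.0, 0.0, 0.0, -0.34]
 -> (np.float64(0.6373), np.float64(0.0925), 0.08, np.float64(24.6))
   [0.005, -0.086, 0.0, 0.0, 0.0, -0.382]
 -> (np.float64(0.6279), np.float64(0.1167), 0.08, np.float64(41.8))
   [0.005, -0.086, 0.0, 0.0, 0.0, -0.382]
 -> (np.float64(0.6117), np.float64(0.137), 0.08, np.float64(59.0))
   [0.006, -0.072, 0.0, 0.0, 0.0, -0.318]
 -> (np.float64(0.5942), np.float64(0.1497), 0.08, np.float64(73.3))
   [0.006, -0.043, 0.0, 0.0, 0.0, -0.191]
 -> (np.float64(0.5823), np.float64(0.1551), 0.08, np.float64(81.9))
   [0.004, -0.02, 0.0, 0.0, 0.0, -0.091]
 -> (np.float64(0.5765), np.float64(0.157), 0.08, np.float64(86.0))
```

Emit:
{"api": "drive_tool", "payload": {"increments": [[0.06,-0.02,0.02,0,0,-0.08],[0.13,-0.05,0.045,0,0,-0.16],[0.2,-0.08,0.045,0,0,-0.24],[0.28,-0.11,0.045,0,0,-0.3],[0.322,-0.124,0.045,0,0,-0.3]]}}

```text
time: 21.48
ee_pos: [0.6447, 0.0509, 0.2094]
eef_rot: [0.996, 0.086, -0.0, -0.001]
ft_force: [-0.3, -0.5, 0.1]
width: 0.0007
grip_force: 0.0
```

Emit:
{"api": "drive_tool", "payload": {"increments": [[0,0,0.08,0,0,0],[0,0,0.18,0,0,0],[0,0,0.28,0,0,0],[0,0,0.38,0,0,0],[0,0,0.42,0,0,0]]}}

```text
time: 21.9
ee_pos: [0.6409, 0.0495, 0.0798]
eef_rot: [0.996, 0.084, -0.003, -0.0]
ft_force: [-0.7, 0.4, -0.9]
width: 0.0005
grip_force: 0.0
```

Run:
```python
from k import *
plan(K(.233,.018,.080),*[K(q,.018,.08) for q in(.5,.8)])
s=camera("scene");cv2.imwrite("pics/s3.png",s);im=s.max(2)
e=np.array(read_state()["ee_pos"]);print([proj("scene",e+[0,0,d]).round(1) for d in(0,.03)],proj("scene",K(.233,0,.134)[:3]),proj("scene",K(.233,0,.102)[:3]))
for v in range(208,246,2): print(v,[int(x) for x in im[v,310:362:2]])
```

```text
at [0.6409 0.0495 0.0798] theta 9.64 t 21.9 F [-0.7  0.4 -0.9] w 0.0005 g 0.0
   [0.006, -0.067, -0.001, -0.002, 0.007, 0.007]
 -> (np.float64(0.6394), np.float64(0.0695), 0.08, np.float64(9.3))
   [0.005, -0.077, 0.0, 0.0, -0.0, -0.34]
 -> (np.float64(0.6373), np.float64(0.0925), 0.08, np.float64(24.6))
   [0.005, -0.086, -0.0, -0.0, 0.0, -0.382]
 -> (np.float64(0.6279), np.float64(0.1167), 0.08, np.float64(41.8))
[array([325.9, 234.9]), array([326.1, 228.8])] [342.6214033  223.75817995] [341.9372316  230.54447727]
208 [211, 35, 17, 14, 20, 6, 6, 10, 4, 6, 8, 6, 12, 5, 6, 9, 8, 4, 4, 13, 11, 29, 31, 26, 29, 31]
210 [189, 48, 25, 18, 18, 9, 8, 10, 5, 10, 15, 7, 8, 12, 15, 11, 9, 5, 16, 12, 11, 32, 31, 27, 30, 31]
212 [29, 34, 34, 21, 20, 15, 4, 4, 8, 7, 3, 12, 12, 11, 10, 15, 15, 21, 21, 21, 20, 25, 26, 26, 29, 29]
214 [16, 21, 13, 17, 19, 14, 17, 10, 18, 21, 21, 15, 17, 15, 21, 24, 21, 23, 26, 38, 40, 31, 33, 20, 14, 32]
216 [73, 49, 60, 58, 62, 61, 75, 60, 68, 82, 63, 89, 73, 64, 66, 47, 60, 124, 129, 124, 67, 62, 63, 66, 35, 25]
218 [128, 50, 30, 30, 22, 33, 30, 31, 17, 17, 27, 29
[... 992 characters left out ...]
 207, 210, 211, 211, 203, 211, 210]
236 [154, 128, 122, 125, 122, 119, 203, 206, 193, 143, 216, 215, 216, 215, 80, 81, 68, 70, 210, 211, 210, 206, 208, 210, 209, 210]
238 [211, 209, 126, 129, 124, 126, 201, 209, 162, 155, 200, 206, 208, 217, 77, 74, 64, 73, 211, 207, 207, 208, 212, 210, 207, 210]
240 [210, 208, 210, 142, 146, 142, 158, 210, 211, 188, 150, 141, 128, 139, 109, 78, 99, 129, 207, 211, 210, 211, 207, 210, 212, 207]
242 [203, 211, 153, 144, 143, 142, 205, 211, 211, 211, 211, 209, 211, 210, 196, 162, 153, 139, 126, 120, 142, 177, 192, 196, 208, 212]
244 [140, 151, 171, 141, 141, 143, 207, 213, 210, 212, 212, 209, 209, 209, 209, 211, 210, 212, 210, 210, 193, 184, 164, 143, 142, 125]
```

Emit:
{"api": "drive_tool", "payload": {"increments": [[0.002,-0.02,0,0,0,0],[0.004,-0.04,0,0,0,0],[0.006,-0.055,0,0,0,0],[0.006,-0.067,0,0,0,0],[0.006,-0.067,0,0,0,0]]}}

```text
time: 22.37
ee_pos: [0.6424, 0.0697, 0.0858]
eef_rot: [0.996, 0.084, 0.001, -0.0]
ft_force: [-0.7, -1.0, -0.1]
width: 0.0003
grip_force: 0.0
```

Emit:
{"api": "drive_tool", "payload": {"increments": [[0,-0.018,0,0,0,-0.08],[0.001,-0.036,0,0,0,-0.16],[0.003,-0.054,0,0,0,-0.24],[0.005,-0.077,0,0,0,-0.34],[0.005,-0.077,0,0,0,-0.34]]}}

```text
time: 22.78
ee_pos: [0.6395, 0.0923, 0.085]
eef_rot: [0.976, 0.217, 0.0, -0.0]
ft_force: [-0.3, 0.6, -0.0]
width: 0.0005
grip_force: 0.0
```

Emit:
{"api": "drive_tool", "payload": {"increments": [[0,-0.02,0,0,0,-0.1],[0.001,-0.042,0,0,0,-0.19],[0.003,-0.064,0,0,0,-0.29],[0.005,-0.086,0,0,0,-0.382],[0.005,-0.086,0,0,0,-0.382]]}}

```text
time: 23.2
ee_pos: [0.6298, 0.116, 0.0848]
eef_rot: [0.933, 0.359, 0.0, -0.0]
ft_force: [0.3, 0.4, 0.1]
width: 0.0005
grip_force: 0.0
```

Run:
```python
from k import *
plan(*[K(q,.018,.08) for q in(1.1,1.35,1.5,1.57)])
```

```text
at [0.6298 0.116  0.0848] theta 42.12 t 23.2 F [0.3 0.4 0.1] w 0.0005 g 0.0
   [0.002, -0.092, 0.016, 0.0, -0.001, -0.375]
 -> (np.float64(0.6117), np.float64(0.137), 0.08, np.float64(59.0))
   [0.006, -0.072, -0.0, 0.0, -0.0, -0.318]
 -> (np.float64(0.5942), np.float64(0.1497), 0.08, np.float64(73.3))
   [0.006, -0.043, 0.0, 0.0, -0.0, -0.191]
 -> (np.float64(0.5823), np.float64(0.1551), 0.08, np.float64(81.9))
   [0.004, -0.02, 0.0, -0.0, 0.0, -0.091]
 -> (np.float64(0.5765), np.float64(0.157), 0.08, np.float64(86.0))
```

Emit:
{"api": "drive_tool", "payload": {"increments": [[0,-0.022,0.003,0,0,-0.1],[0.001,-0.045,0.006,0,0,-0.19],[0.002,-0.07,0.01,0,0,-0.29],[0.002,-0.092,0.012,0,0,-0.375],[0.002,-0.092,0.012,0,0,-0.375]]}}

```text
time: 23.62
ee_pos: [0.6116, 0.1364, 0.081]
eef_rot: [0.871, 0.491, 0.0, -0.0]
ft_force: [-0.4, 0.1, -0.1]
width: 0.0004
grip_force: 0.0
```

Emit:
{"api": "drive_tool", "payload": {"increments": [[0,-0.018,0,0,0,-0.08],[0.002,-0.036,0,0,0,-0.16],[0.004,-0.054,0,0,0,-0.24],[0.006,-0.072,0,0,0,-0.318],[0.006,-0.072,0,0,0,-0.318]]}}

```text
time: 24.03
ee_pos: [0.5944, 0.1485, 0.081]
eef_rot: [0.803, 0.595, 0.0, 0.0]
ft_force: [0.0, 0.2, -0.5]
width: 0.0006
grip_force: 0.0
```

Run:
```python
from k import *
plan(*[K(q,.018,.082) for q in(1.5,1.57)])
s=camera("scene");cv2.imwrite("pics/s4.png",s)
g=cv2.cvtColor(s,cv2.COLOR_BGR2HSV)
print([(q,proj("scene",K(q,0,.134)[:3]).round(0).tolist()) for q in(.23,.8,1.2,1.35,1.57)])
# bright grey peg-top pixels
m=((g[...,1]<50)&(g[...,2]>120)).astype(np.uint8)[175:245,320:400]
n,l,st,ce=cv2.connectedComponentsWithStats(m)
print([(ce[i].round(0)+[320,175],st[i,4]) for i in range(1,n) if 3<st[i,4]<200])
```

```text
at [0.5944 0.1485 0.081 ] theta 73.07 t 24.03 F [ 0.   0.2 -0.5] w 0.0006 g 0.0
   [0.009, -0.045, -0.003, 0.0, -0.0, -0.196]
 -> (np.float64(0.5823), np.float64(0.1551), 0.082, np.float64(81.9))
   [0.004, -0.02, 0.0, -0.0, 0.0, -0.091]
 -> (np.float64(0.5765), np.float64(0.157), 0.082, np.float64(86.0))
[(0.23, [343.0, 224.0]), (0.8, [361.0, 218.0]), (1.2, [370.0, 210.0]), (1.35, [373.0, 206.0]), (1.57, [374.0, 200.0])]
[(array([352., 180.]), np.int32(170))]
```

Emit:
{"api": "drive_tool", "payload": {"increments": [[0.003,-0.015,0,0,0,-0.07],[0.006,-0.03,0,0,0,-0.14],[0.009,-0.045,0,0,0,-0.196],[0.009,-0.045,0,0,0,-0.196],[0.009,-0.045,0,0,0,-0.196]]}}

```text
time: 24.5
ee_pos: [0.5827, 0.1546, 0.0808]
eef_rot: [0.756, 0.654, 0.0, 0.0]
ft_force: [0.9, -0.9, 1.0]
width: 0.0003
grip_force: 0.0
```

Emit:
{"api": "drive_tool", "payload": {"increments": [[0.002,-0.007,0,0,0,-0.03],[0.004,-0.014,0,0,0,-0.06],[0.004,-0.02,0,0,0,-0.091],[0.004,-0.02,0,0,0,-0.091],[0.004,-0.02,0,0,0,-0.091]]}}

```text
time: 24.92
ee_pos: [0.5764, 0.1571, 0.0808]
eef_rot: [0.731, 0.682, -0.0, -0.0]
ft_force: [0.3, 0.4, 0.4]
width: 0.0003
grip_force: 0.0
```

Emit:
{"api": "drive_tool", "payload": {"increments": [[0,-0.003,0,0,0,0],[0,-0.006,0,0,0,0],[0,-0.009,0,0,0,0],[0,-0.012,0,0,0,0],[0,-0.012,0,0,0,0]]}}

```text
time: 25.33
ee_pos: [0.5743, 0.1573, 0.0811]
eef_rot: [0.731, 0.682, 0.001, 0.001]
ft_force: [6.8, 1.4, -3.3]
width: 0.0002
grip_force: 3.1
```

Emit:
{"api": "drive_tool", "payload": {"increments": [[0,0.03,0,0,0,0],[0,0.08,0,0,0,0],[0,0.08,-0.1,0,0,0],[0,0.08,-0.2,0,0,0],[0,0.08,-0.33,0,0,0]]}}

```text
time: 25.75
ee_pos: [0.5958, 0.1552, 0.1788]
eef_rot: [0.731, 0.683, -0.002, -0.001]
ft_force: [1.3, -0.2, -0.3]
width: 0.0011
grip_force: 0.0
```

Emit:
{"api": "drive_tool", "payload": {"increments": [[-0.1,0,-0.06,0,0,0],[-0.2,0,-0.15,0,0,0],[-0.3,0,-0.2,0,0,0],[-0.4,0,-0.23,0,0,0],[-0.5,0,-0.23,0,0,0]]}}

```text
time: 26.17
ee_pos: [0.5874, 0.0049, 0.2513]
eef_rot: [0.731, 0.683, 0.001, 0.001]
ft_force: [0.3, -1.0, 0.2]
width: 0.0004
grip_force: 0.0
```

Run:
```python
from k import *
plan()
c=get_calibration("wrist");im=camera("wrist");np.savez("w8",**c);cv2.imwrite("pics/w8.png",im)
t=camera("top");cv2.imwrite("pics/t8.png",t)
P=lambda x,y,z:[*(O+x*X+y*Y),z]
for n,p in dict(peg157=K(1.57,0,.134)[:3],peg14=K(1.4,0,.134)[:3],tab=P(0,-.019,.13),boxdiv=P(0,.05,.08),rimnear=P(.03,-.005,.08),rimfar=P(.03,.105,.08)).items(): print(n,proj("wrist",p,c).round(1),proj("top",p).round(1))
g=cv2.cvtColor(im,cv2.COLOR_BGR2HSV)
for nm,m in dict(peg=(g[...,1]<40)&(g[...,2]>150),tab=(g[...,0]<16)&(g[...,1]>140)).items():
    n,l,st,ce=cv2.connectedComponentsWithStats(m[:225].astype(np.uint8))
    print(nm,[(st[i,:4].tolist(),ce[i].round(0).tolist(),int(st[i,4])) for i in range(1,n) if 25<st[i,4]<3000 and 150<ce[i][0]<480])
```

```text
at [0.5874 0.0049 0.2513] theta 86.1 t 26.17 F [ 0.3 -1.   0.2] w 0.0004 g 0.0
peg157 [270.7   7.2] [279.  188.2]
peg14 [288.3   8.9] [279.8 183.9]
tab [228.2  -2.9] [275.6 198.8]
boxdiv [237.4 -68.8] [257.2 199.1]
rimnear [272.3  -1.7] [274.1 191.6]
rimfar [ 268.2 -141.7] [242.1 189.2]
peg [([261, 0, 19, 18], [270.0, 8.0], 276), ([269, 108, 17, 15], [278.0, 115.0], 192), ([288, 109, 3, 13], [289.0, 115.0], 33)]
tab [([211, 0, 53, 27], [238.0, 12.0], 1185), ([278, 0, 7, 13], [282.0, 5.0], 41), ([305, 0, 9, 10], [310.0, 6.0], 51), ([326, 0, 7, 27], [329.0, 13.0], 164), ([172, 2, 8, 25], [175.0, 13.0], 101), ([306, 12, 8, 5], [310.0, 14.0], 38), ([363, 130, 88, 57], [405.0, 158.0], 2868)]
```

```bash
python3 -c "
from bench import *
print(close_job())"
```

```text
the job is handed in; nothing more can be done
None
```

I handed the job in at about 26 s with the box home, the middle wedge seated flush in the gap (only this one was tried) and the keeper at its stop; the judge's verdict was not shown, and the final check was by arm contact readings and camera measurements, not a last look.

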